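# Turn a trolley wheel valve-up by its spokes and lock it

## Robot

A 7-joint arm with a two-finger parallel gripper is mounted at the origin on a cart in front of the work surface, level with it; the furniture and walls round the work are solid. World frame = base frame: x ahead of the robot, y to its left, z up, the work surface at z = 0. Lengths are in mm, angles in rad, forces in N, time in s.
With the tool pointing down it reaches from about 400 to 875 mm from the base axis. Payload 4.4 kg.
Tool frame: the origin (TCP) lies midway between the tips of the shut fingers; the grasp point (between the pads) lies 19 mm behind it; z points along the fingers, y is the direction in which the jaws open and shut (so a half turn about z gives the same grasp; the last joint's range is limited). The gripper opens to 85 mm and grips with 20 to 120 N. Pads are 22 mm wide; open, the fingers measure 114 mm over their backs; the gripper's body (76 mm by 85 mm) begins 54 mm behind the grasp point. The pads swing forward as they close: fully open they stand 13 mm farther back than shut.
Start: joints at [1.203, 0.628, 0.038, 1.517, -0.027, 0.996, -0.02], TCP at [193.233, -620.628, 231.313] pointing down, gripper open.
Joint ranges: [-3.06, 3.06], [-0.37, 2.12], [-1.25, 1.32], [0.18, 2.47], [-1.1, 4.24], [0.23, 1.98], [-2.94, 2.94]. Speed limits (rad/s): [2.57, 2.57, 3.14, 3.14, 3.14, 3.14, 3.14].

## Interface

Orientations are given as [roll, pitch, yaw] about the fixed x, y, z axes, in that order (R = Rz(yaw) Ry(pitch) Rx(roll)).
In Python, from cell import ctrl, vision gives the robot as it stands.
- The arm moves only by the tool play_rows, never from a script. Its arguments are lists of equal length, an entry for each row: "slide": the shift along the tool's x, y, z in mm, a list of three; "turn": the turn about the tool's z in rad; "fingers": the opening, from 0 (shut) to 1 (fully open). A call has 1 to 5 rows; each row is the pose to reach, as a shift and turn from the pose measured when the call began, along the tool's axes at that moment; what a row does not reach only later rows make up. A row lasts 1/8 s, in which the tool goes at most 62.5 mm and 10.7 degrees, less where a joint would pass 70% of its speed; a pose out of reach is approached as far as the arm can. A call with a gripper value outside its range is refused whole. The fingers move at their own pace and stop on an object; the grip force is fixed at half the most. Time passes only in rows, so rows that repeat a pose let the fingers close. It gives the time, the measured TCP pose, the force and the opening at its end, in the units of the state.
- ctrl.read_state(): the state, without advancing time (a new reading comes with each control period).
- vision.get_image(name): name is "side" or "top" or "wrist"; returns (picture, depth): 480x640x3 uint8, blue, green, red; 480x640 float32, mm along the optical axis (not along the pixel's ray), 0 where there is no reading.
- vision.camera_params(name): a dict with "fx", "fy", "cx", "cy" (pixels), "dist_coeffs" ([k1, k2, p1, p2, k3] as OpenCV has them; the pictures are not rectified), "position" and "rotation" of the camera in the world. Camera axes: x right, y up, looking along -z (the intrinsics and any distortion apply to the point x, -y, -z); pixel columns grow to the right and rows downward; lengths in mm; the calibration is good to about 2 mm. A picture is of the moment at which its call begins: read the wrist's pose just before it. camera_params takes no time and is no camera call; for the wrist camera it gives the pose at the moment of the call.
- ctrl.finish_job(): hands the job in, once; it reports no verdict.
The state is a dict: "clock": time; "qpos": joint angles; "qd": joint speeds; "tau": joint torques, N m; "eef_pos": TCP position; "tool_rot": TCP orientation; "force": force on the tool from outside, world axes, zero at the start; "torque": the same for the moment, N m; "width": finger opening in mm.
Only numpy, scipy, OpenCV 4.12 (cv2) and the standard library are available. Lean on these libraries where they do the work, as an engineer would, in place of code of your own. Each camera call takes 0.05 s, during which the arm holds its last target.

## Task

Get the trolley wheel on the bench stand ready for the pump: with the fingertips, push the wheel round by its spokes until the tyre valve is at the very top of the wheel, straight above the axle, and then push the stand's lock slide fully home so that its fork straddles the lowest spoke and holds the wheel there. The tyre's bead sealer is still wet and the valve stem bends easily, so touch neither the tyre nor the valve. Leave the things lying round the stand where they are.

Things in the scene. Friction and masses are not known exactly. Their poses are not given: they have to be found in the camera images.
- stand: Grey steel bench stand, fixed: foot plate 230 x 160 mm, top 14 mm above the bench, 30 x 46 mm upright behind the wheel (its front 61 mm behind the origin). Origin on the bench straight under the axle centre; z up, x away from the robot through the wheel, y to the robot's left. The wheel hangs on a stub spindle; nothing stands in front of it except the lock slide at the bottom centre.
- axle (a point): Centre of the wheel, 155 mm above the bench. The spindle tips up 0.26 rad to the robot, so the wheel leans back: its upward direction is (sin 0.26, 0, cos 0.26) in the stand's axes, its front faces (-cos 0.26, 0, sin 0.26). The point's axes turn with the wheel: x along the spindle, away from the robot, z from axle to valve. Hub radius 21 mm, its cap ends 30 mm in front of the centre.
- spoke (a point): Middle of the front face of the spoke opposite the valve, 52 mm from the axle, x = -13 mm in the axle's frame. Five straight spokes, 14 mm wide, 14 mm deep (x -13 to +1 mm), run from hub to rim (inner radius 83 mm, x -17 to +17 mm), 36, 108, 180, 252 and 324 degrees from the valve. The five windows between them are open to 35 mm behind the centre plane; the valve is in the middle of one.
- wheel (a joint): Turn of the wheel, rad: 0 with the valve at the very top, growing clockwise as seen by the robot (1.57: valve at the right). No stops, turns either way, may read beyond a full turn (6.28 is the top again). The sealed bearings drag (0.12 N m, about 2.5 N at mid-spoke), so the wheel stays where it is left.
- valve (a point): Foot of the valve, at the inner side of the rim, 83 mm from the axle; turns with the wheel. It must come straight above the axle.
- valve_stem: Thin brass valve stem with a screw cap, about 9 mm thick: from the foot (point valve) it runs 15 mm towards the hub and then bends forward, its cap ending 36 mm in front of the wheel's centre plane, 60 mm from the axle. Origin at the axle centre, axes as point axle. Not to be touched.
- tyre: Black rubber tyre, radius 89 to 128 mm, 42 mm wide (x -21 to +21 mm). Origin at the axle centre, axes as point axle. Not to be touched (rim, spokes and hub may be).
- lock (a joint): Travel of the lock slide, m: 0 out (towards the robot), 0.032 home. Slides along the stand's +x, 3 N friction, stays where left. Behind its push plate a steel fork, 92 mm above the bench, 16 mm high, points at the wheel: gap 20 mm, flared to 31 mm at the mouth; it goes home over a spoke that hangs straight down (one does with the valve at the top), else it stops. At 0 it clears the wheel by 8 mm.
- push_plate (a point): Middle of the front face of the lock slide's upright push plate (black rubber pad 48 mm wide, 38 mm high), 91 mm above the bench, 113 mm in front of the stand's origin when the slide is drawn out; it faces the robot (stand's -x) and moves with the slide.
- screwdriver: Screwdriver, green handle, 229 mm long, 32 mm high, lying across in front of the stand. Origin at the middle of its underside. Bystander.
- hex_key: Black hexagon key, 72 mm long, lying left of the stand. Origin at the middle of its underside. Bystander.
- tape_roll: Roll of black tape, 59 mm across, 19 mm high, lying right of the stand. Origin at the middle of its underside. Bystander.
- oiler: Small oiler bottle, 39 mm across, 135 mm high, standing behind the wheel at the right. Origin at the middle of its underside. Bystander.
- slip_box: Small yellow lidded plastic box, 48 x 64 x 28 mm, behind the wheel at the left. Origin at the middle of its underside. Bystander.
- mug: Spotted white mug, 82 mm across, 91 mm high, at the back right. Origin at the middle of its underside. Bystander.
- mouse: Black computer mouse, 113 x 60 x 37 mm, at the right. Origin at the middle of its underside. Bystander.

How it is judged (in metres and radians):
On the way, in this order (a step that is already met when the one before it is completed fails the run):
1. the wheel has been turned until the valve is at the top, with the lock still out (y of valve in the frame of stand between -0.017 and 0.017 m and z of valve in the frame of stand above 0.2 m and value of joint lock below 0.012 m), for 0.2 s.
2. the lock slide has been pushed home over the lowest spoke, the valve still at the top (y of valve in the frame of stand between -0.01 and 0.01 m and z of valve in the frame of stand above 0.2 m and value of joint lock above 0.027 m), for 0.2 s.
At the end, for the whole second after the job is handed in: The valve's foot is above the axle and within 10 mm (about 7 degrees) of straight above it, sideways; the lock slide is home (27 mm or more of its 32 mm); the wheel is at rest (all of step 2 and velocity of joint wheel between -0.05 and 0.05 rad/s); the robot touches nothing.
It fails at once if the tyre was touched (more than 2 N) (contact force between any of the fingers, the arm and tyre above 2 N).
It fails at once if the valve stem was touched (more than 2 N) (contact force between any of the fingers, the arm and valve_stem above 2 N).
It fails at once if something lying round the stand was moved by more than 40 mm or lifted (distance of any of screwdriver, hex_key, tape_roll, oiler, slip_box, mug, mouse from where it was at the start of the episode above 0.04 m or height (world z) of any of screwdriver, hex_key, tape_roll, oiler, slip_box, mug, mouse above 0.03 m).
It also fails if it takes over 61 s, if anything falls off the work surface, if the arm or the gripper's body presses on something with over 40 N, if the wrist force passes 120 N, or if a joint passes its speed limit or range.

## Working session

There is one attempt and no reset: what is moved stays moved. The work goes in short steps, Python scripts to look and compute and a tool call to move; the robot and the scene stay as the last step left them, time stands still between calls to the robot, and variables do not carry over. Pictures are saved under pics/ and viewed, and the job is handed in when it is done.

Besides the shell and the picture viewer there is one more tool, called after "Call:" as name(argument=value, ...) on one line, values as JSON. play_rows: Moves the arm, as the interface text tells. Its arguments: {"type":"object","properties":{"slide":{"type":"array"},"turn":{"type":"array"},"fingers":{"type":"array"}},"required":["slide","turn","fingers"]}

```bash
ls; mkdir -p pics
python3 - <<'E'
from cell import ctrl, vision
import cv2
s=ctrl.read_state(); print({k:s[k] for k in s})
for n in ("side","top"):
    im,d=vision.get_image(n); cv2.imwrite(f"pics/{n}0.png",im)
    p=vision.camera_params(n); print(n,p)
E
```

```text
pics
{'clock': 0.0, 'qpos': array([ 1.20319875,  0.62934525,  0.03843783,  1.51836486, -0.02699595,
        0.99628651, -0.02001344]), 'qd': array([ 6.79972731e-05, -8.29198819e-04,  3.46087106e-04,  2.68747150e-04,
       -2.49608293e-04,  1.28535898e-03, -1.70200696e-03]), 'tau': array([ 7.04380491e-04, -5.63388026e+01,  1.22646332e+00, -1.93440485e+01,
        1.09557883e-02,  1.05200079e-02,  2.51252766e-05]), 'eef_pos': array([ 193.04889   , -620.02197564,  230.39058067]), 'tool_rot': array([-3.13970676e+00,  2.57507561e-05,  3.01789776e-01]), 'force': array([ 0.10798296, -0.71815212,  0.52247956]), 'torque': array([-0.03012185,  0.0281057 , -0.01455574]), 'width': 85.39048724521021}
side {'fx': 506.88049028399735, 'fy': 506.88049028399735, 'cx': 329.25875862527715, 'cy': 233.43444844296863, 'dist_coeffs': array([-0.09870292,  0.        ,  0.        ,  0.        ,  0.        ]), 'position': array([1112.93940548,   -4.41838837,  851.33215417]), 'rotation': array([0.66064624, 0.01087783, 1.81805714])}
top {'fx': 573.2264778643755, 'fy': 573.2264778643755, 'cx': 325.18449477047454, 'cy': 234.79120563999783, 'dist_coeffs': array([-0.07479147,  0.        ,  0.        ,  0.        ,  0.        ]), 'position': array([ 475.51717701, -147.88258546, 1177.87770442]), 'rotation': array([ 1.24038989e-01,  6.02600686e-04, -1.59290790e+00])}
```

View pics/side0.png

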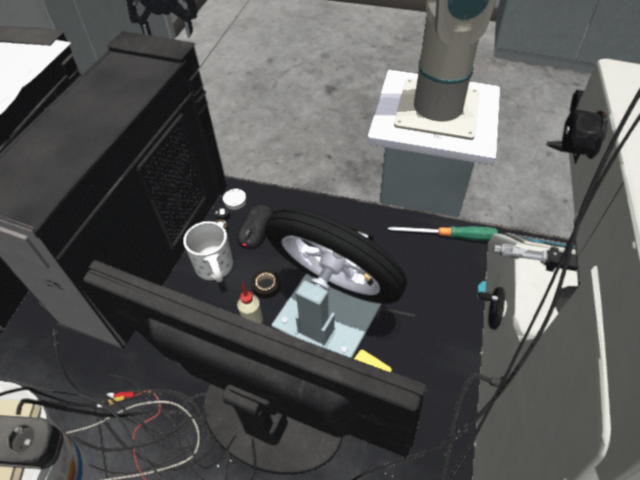

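View pics/top0.png

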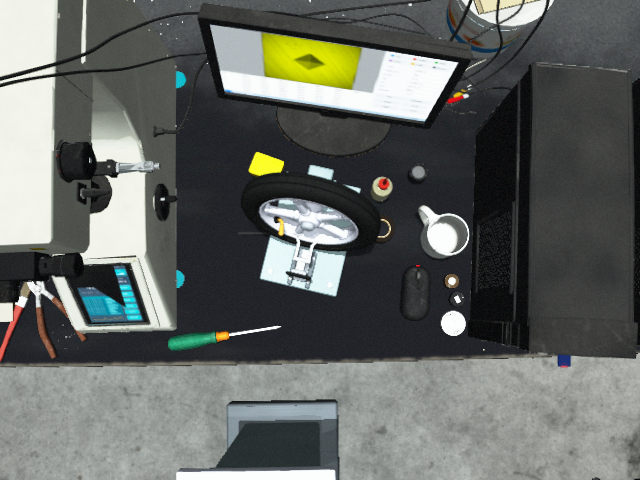

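```bash
cat > h.py <<'E'
import numpy as np, cv2
from scipy.spatial.transform import Rotation as Ro
from cell import ctrl, vision
def KD(p): return np.array([[p['fx'],0,p['cx']],[0,p['fy'],p['cy']],[0,0,1.]]),np.array(p['dist_coeffs'])
def proj(p,X):
    K,D=KD(p); R=Ro.from_euler('xyz',p['rotation']).as_matrix()
    c=(np.atleast_2d(X)-p['position'])@R; c=c*[1,-1,-1]
    return cv2.projectPoints(c.reshape(-1,1,3),np.zeros(3),np.zeros(3),K,D)[0].reshape(-1,2)
def unproj(p,uv,d):
    K,D=KD(p); R=Ro.from_euler('xyz',p['rotation']).as_matrix()
    n=cv2.undistortPoints(np.array(uv,float).reshape(-1,1,2),K,D).reshape(-1,2)
    d=np.atleast_1d(d)[:,None]
    return (np.c_[n*[1,-1]*d,-d])@R.T+p['position']
def ray_z(p,uv,z):
    a=unproj(p,uv,np.ones(len(uv))*100.)-p['position']
    t=(z-p['position'][2])/a[:,2]
    return p['position']+a*t[:,None]
E
python3 - <<'E'
from h import *
for n,(a,b,c,d) in {"top":(140,360,200,420),"side":(190,390,230,430)}.items():
    im=cv2.imread(f"pics/{n}0.png")[a:b,c:d]
    cv2.imwrite(f"pics/{n}0z.png",cv2.resize(im,None,fx=600/(b-a),fy=600/(b-a),interpolation=cv2.INTER_CUBIC))
E
```

```text
(no output)
```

View pics/top0z.png

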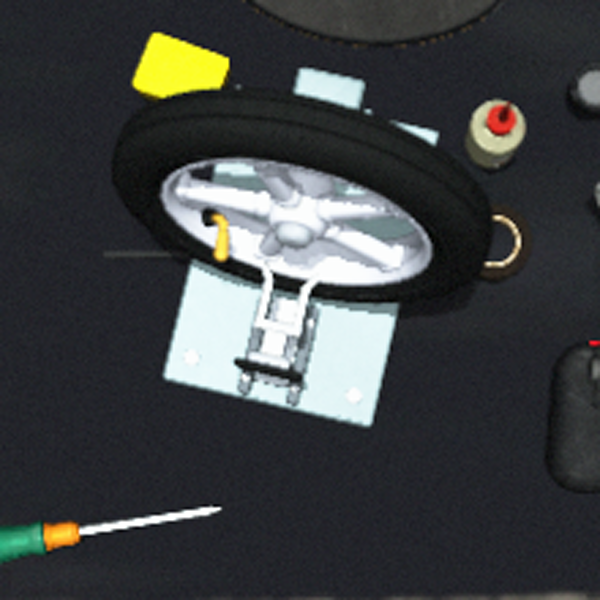

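View pics/side0z.png

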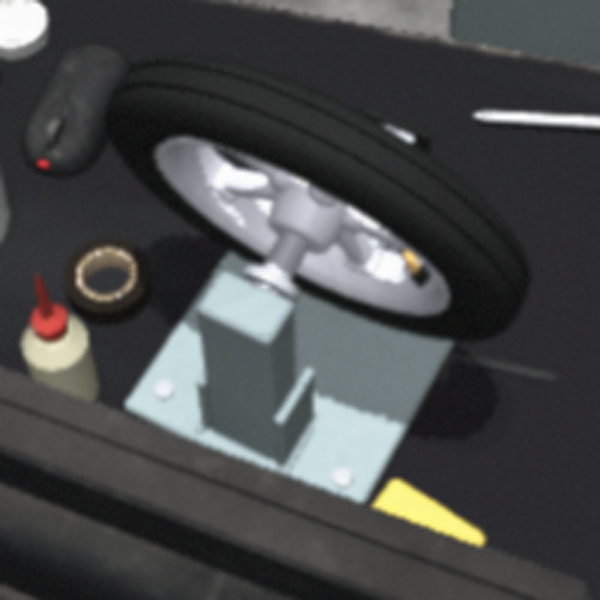

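```bash
cat >> h.py <<'E'
th=0.26
UP=np.array([np.sin(th),0,np.cos(th)]); BK=np.array([np.cos(th),0,-np.sin(th)])  # x of axle
def wheelpt(r,phi,x):  # phi cw seen by robot from top ; right = -y
    return np.array([0,0,155.])+r*(np.cos(phi)*UP+np.sin(phi)*np.array([0,-1.,0]))+x*BK
def s2w(P,X):  # P = x,y,yaw
    R=Ro.from_euler('z',P[2]).as_matrix(); return np.atleast_2d(X)@R.T+[P[0],P[1],0]
def w2s(P,X):
    R=Ro.from_euler('z',P[2]).as_matrix(); return (np.atleast_2d(X)-[P[0],P[1],0])@R
E
python3 - <<'E'
from h import *
p=vision.camera_params("top")
z=lambda l:[(200+u*220/600,140+v*220/600) for u,v in l]
a=ray_z(p,z([(163,377),(373,427)]),14); print(a, np.linalg.norm(a[1]-a[0]))
d=a[0]-a[1]; print("yaw",np.arctan2(-d[0],d[1]))
yaw=np.arctan2(-d[0],d[1])
h=ray_z(p,z([(293,235)]),155+30*np.sin(th)); print("hubcap",h)
P=[h[0,0]+30*np.cos(th)*np.cos(yaw),h[0,1]+30*np.cos(th)*np.sin(yaw),yaw]
print("P",P)
print("platefront in stand",w2s(P,a))
pp=ray_z(p,z([(236,360),(302,378)]),110); print("pushplate top", w2s(P,pp))
E
```

```text
[[ 534.70867405  -15.66360683   14.        ]
 [ 494.31992366 -171.00742615   14.        ]] 160.5084214544899
yaw -0.2543641836613209
hubcap [[ 618.31209922 -118.67777831  162.71241656]]
P [np.float64(646.370946620528), np.float64(-125.97296256510872), np.float64(-0.2543641836613209)]
platefront in stand [[-135.82652382   78.66239576   14.        ]
 [-135.82652382  -81.8460257    14.        ]]
pushplate top [[-114.99943568   21.08742415  110.        ]
 [-116.54486755  -25.66544431  110.        ]]
```

```bash
cat >> h.py <<'E'
def plane_pt(P,p,uv,x):
    """ray with wheel plane x -> (r,phi)"""
    O=w2s(P,p['position'])[0]; a=w2s(P,unproj(p,[uv],[100.]))[0]-O
    C=np.array([0,0,155.]); t=((x-(O-C)@BK))/(a@BK); q=O+a*t-C
    return np.linalg.norm(q), np.arctan2(-q[1],q@UP)
def overlay(P,phi,p,im,lock=0):
    c=[]
    def ln(pts,col):
        q=np.round(proj(p,s2w(P,pts))*4).astype(int); cv2.polylines(im,[q.reshape(-1,1,2)],False,col,1,cv2.LINE_AA,2)
    T=np.linspace(0,2*np.pi,73)
    for r,x in ((83,-17),(128,0),(21,-30)): ln([wheelpt(r,t,x) for t in T],(0,0,255))
    for k in range(5):
        a=phi+np.radians(36+72*k)
        for s in (-1,1): ln([wheelpt(np.hypot(r,7),a+s*np.arctan2(7,r),-13) for r in (21,83)],(0,255,0) if k!=2 else (255,255,0))
    ln([wheelpt(83,phi,0),wheelpt(68,phi,0),wheelpt(60,phi,-36)],(255,0,255))
    ln([[-113+lock,s*24,zz] for s,zz in ((-1,72),(-1,110),(1,110),(1,72),(-1,72))],(255,128,0))
    ln([[-136,s,14] for s in (-80,80)],(0,128,255))
    return im
E
python3 - <<'E'
from h import *
p=vision.camera_params("top")
P=[646.4,-127.2,-0.254]
z=lambda u,v:(200+u*220/600,140+v*220/600)
print(plane_pt(P,p,z(221,255),-34))
phi=plane_pt(P,p,z(221,255),-34)[1]
for n,(a,b,c,d) in {"top":(140,360,200,420),"side":(190,390,230,430)}.items():
    im=cv2.imread(f"pics/{n}0.png"); im=cv2.resize(im,None,fx=3,fy=3,interpolation=cv2.INTER_CUBIC)
    p=dict(vision.camera_params(n)); 
    for k in('fx','fy','cx','cy'): p[k]=p[k]*3+(1 if k[0]=='c' else 0)
    overlay(P,phi,p,im); cv2.imwrite(f"pics/{n}0o.png",im[a*3:b*3-60,c*3:d*3])
E
```

```text
(np.float64(82.49724956981935), np.float64(-2.4201382779621796))
```

View pics/top0o.png

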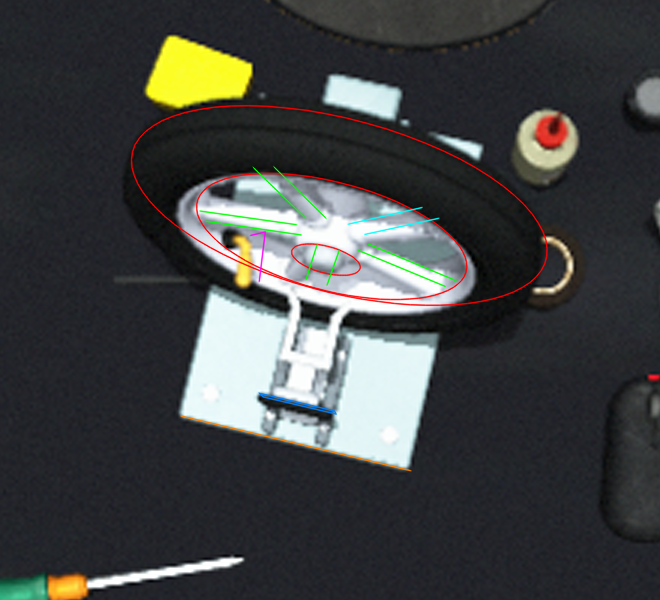

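View pics/side0o.png

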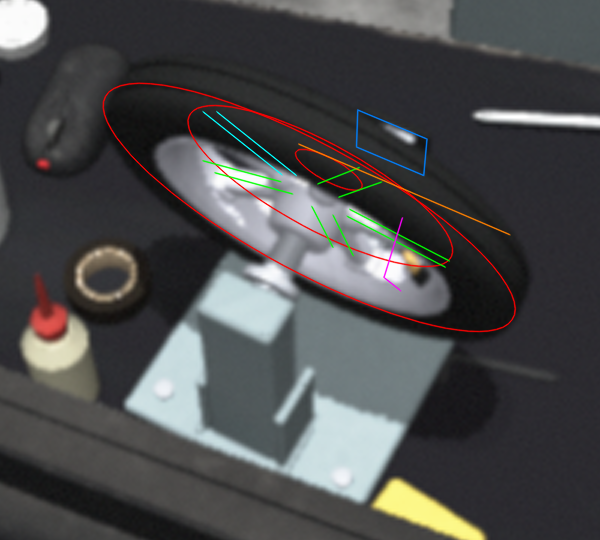

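Run:
```python
from h import *
P=[646.4,-127.2,-0.254]
np.set_printoptions(precision=1,suppress=True)
pts={"top":[(163+20,377-5),(330,85),(293,235),(270,368),(140,150),(300,105),(350,220),(270,182),(180,70),(370,255),(221,250)],"side":[(250,300),(300,420),(160,390),(300,215),(350,200),(180,100),(500,300),(450,270)]}
for n,(a,c,f) in {"top":(140,200,220/600),"side":(190,230,1/3)}.items():
    im,d=vision.get_image(n); p=vision.camera_params(n); np.save(f"pics/d_{n}.npy",d)
    for u,v in pts[n]:
        q=(c+u*f,a+v*f); dd=d[int(round(q[1])),int(round(q[0]))]
        w=unproj(p,[q],[dd]); print(n,(u,v),w[0],w2s(P,w)[0])
```

```text
top (183, 372) [538.1 -30.6  14. ] [-129.1   66.3   14. ]
top (330, 85) [ 719.2 -145.   159.4] [ 74.9   1.  159.4]
top (293, 235) [ 617.2 -118.9  170.7] [-30.4   0.7 170.7]
top (270, 368) [534.3 -99.9 112. ] [-115.4   -1.7  112. ]
top (140, 150) [665.6 -26.1 221.9] [ -6.9 102.7 221.9]
top (300, 105) [ 680.  -127.4  274.1] [ 32.6   8.2 274.1]
top (350, 220) [ 650.1 -157.5   11.2] [ 11.2 -28.4  11.2]
top (270, 182) [ 646.3 -106.   205.9] [ -5.4  20.5 205.9]
top (180, 70) [764.9 -31.8  27.4] [ 90.8 122.1  27.4]
top (370, 255) [ 608.1 -169.5  130.4] [-26.5 -50.6 130.4]
top (221, 250) [613.5 -69.  132. ] [-46.5  48.1 132. ]
side (250, 300) [ 710.2 -140.   159.7] [ 65.    3.7 159.7]
side (300, 420) [ 713.5 -113.    40.2] [61.4 30.6 40.2]
side (160, 390) [ 702.9 -204.9   16.8] [ 74.2 -61.   16.8]
side (300, 215) [ 656.8 -126.   168.7] [  9.7   3.8 168.7]
side (350, 200) [694.5 -90.6 246.7] [ 37.4  47.5 246.7]
side (180, 100) [ 666.9 -184.1  263.5] [ 34.1 -49.9 263.5]
side (500, 300) [688.8 -10.9 175.7] [ 11.9 123.2 175.7]
side (450, 270) [697.  -38.  206.9] [ 26.5  99.1 206.9]
```

```bash
cat >> h.py <<'E'
def cloud(P,n,d=None):
    if d is None: im,d=vision.get_image(n)
    p=vision.camera_params(n)
    v,u=np.nonzero(d>0)
    X=w2s(P,unproj(p,np.c_[u,v],d[v,u]))
    C=X-[0,0,155.]; xx=C@BK; up=C@UP; r=np.hypot(up,C[:,1]); phi=np.arctan2(-C[:,1],up)
    return X,xx,r,phi,(u,v)
def spokefit(xx,r,phi):
    m=(abs(xx+13)<4)&(r>32)&(r<74)
    best=[]
    A=np.arange(-36,36,0.5)
    for a in A:
        dl=(np.degrees(phi[m])-36-a+36)%72-36
        off=r[m]*np.sin(np.radians(dl)); best.append((abs(off)<7).mean())
    b=np.array(best); i=np.argmax(b); w=b>b[i]-0.03
    return m.sum(), A[w], b[i]
E
python3 - <<'E'
from h import *
P=[646.4,-127.2,-0.254]
d=np.load("pics/d_top.npy")
X,xx,r,phi,uv=cloud(P,"top",d)
print(spokefit(xx,r,phi))
m=(xx<-24)&(xx>-45)&(r>40)&(r<75); print(m.sum(), np.median(r[m]), np.degrees(np.median(phi[m])), np.degrees(phi[m]).std())
# tyre fit: plane checks
m=(abs(xx)<30)&(r>95)&(r<140); print(m.sum(), r[m].max(), np.percentile(r[m],[90,99]))
m=(r<18)&(xx<-20); print("hub",np.median(xx[m]))
# screwdriver
p=vision.camera_params("top")
for q in ((168,345),(280,327),(225,335)): print(unproj(p,[q],[d[q[1],q[0]]]))
n="top"; phi=np.radians(-125)
im=cv2.imread(f"pics/{n}0.png"); im=cv2.resize(im,None,fx=3,fy=3,interpolation=cv2.INTER_CUBIC)
for k in('fx','fy','cx','cy'): p[k]=p[k]*3+(1 if k[0]=='c' else 0)
overlay(P,phi,p,im); cv2.imwrite(f"pics/{n}0o2.png",im[420:1020,600:1260])
E
```

```text
(np.int64(332), array([14.5, 15. , 15.5]), np.float64(0.8012048192771084))
105 67.08822211362786 -126.31084438373372 141.18387528329018
4909 139.84932955522683 [126.70768977 128.94268308]
hub -27.45569340475721
[[404.45423956 168.62743068  23.60647383]]
[[435.25616857 -54.09825313  -2.72616262]]
[[422.36707882  54.09914047  22.58410965]]
```

View pics/top0o2.png

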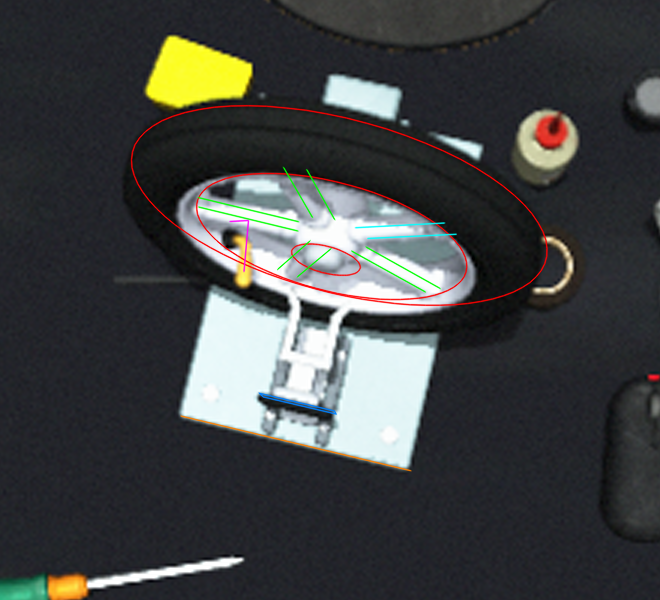

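```bash
cat >> h.py <<'E'
P0=[646.4,-127.2,-0.254]
def goto(xs,ys,z,P=P0,yaw=None,pr=True):
    s=ctrl.read_state(); yaw=np.pi/2+P[2] if yaw is None else yaw
    T=s2w(P,[xs,ys,z])[0]; R=Ro.from_euler('xyz',s['tool_rot']).as_matrix()
    sl=R.T@(T-s['eef_pos']); tz=R.T@np.array([0,0,1.])
    dy=(yaw-s['tool_rot'][2]+np.pi)%(2*np.pi)-np.pi
    print("to",(xs,ys,z),"slide",np.round(sl,1),"turn",round(-dy,3))
def where(P=P0):
    s=ctrl.read_state(); 
    print("t",round(s['clock'],2),"stand",np.round(w2s(P,s['eef_pos'])[0],1),"rot",np.round(s['tool_rot'],3),"F",np.round(s['force'],1),"w",round(s['width'],1),"q",np.round(s['qpos'],2))
E
python3 - <<'E'
from h import *
where(); goto(-220,-45,330)
E
```

```text
t 0.2 stand [-314.8 -591.1  230.7] rot [-3.14  -0.     0.302] F [ 0.2 -0.2  0.1] w 85.2 q [ 1.2   0.63  0.04  1.52 -0.03  1.   -0.02]
to (-220, -45, 330) slide [ 368.7 -414.   -98.8] turn -1.015
```

Call:
play_rows(slide=[[20, -22, -40], [60, -65, -80], [100, -112, -100], [140, -157, -100], [180, -202, -100]], turn=[-0.15, -0.3, -0.45, -0.6, -0.75], fingers=[1, 1, 1, 1, 1])

```text
clock: 0.82
eef_pos: [303.5, -377.3, 331.5]
tool_rot: [3.141, -0.0, 1.057]
force: [0.8, -0.3, -0.0]
width: 85.8
```

Run:
```python
from h import *
where(); goto(-220,-45,330)
```

```text
t 0.82 stand [-269.1 -328.2  331.5] rot [ 3.141 -0.     1.057] F [ 0.8 -0.3 -0. ] w 85.8 q [ 0.99  0.28 -0.2   1.82  0.06  1.05  0.25]
to (-220, -45, 330) slide [286.3 -25.5   1.6] turn -0.26
```

Call:
play_rows(slide=[[60, -5, 0], [120, -10, 0], [180, -15, 0], [240, -20, 0], [286, -25, 0]], turn=[-0.06, -0.13, -0.2, -0.26, -0.26], fingers=[1, 1, 1, 1, 1])

```text
clock: 1.45
eef_pos: [423.1, -113.5, 331.8]
tool_rot: [3.14, -0.0, 1.319]
force: [0.5, -0.3, -0.1]
width: 85.6
```

Run:
```python
from h import *
where(); goto(-95,-45,250)
for n in ("top","wrist","side"):
    im,d=vision.get_image(n); cv2.imwrite(f"pics/{n}1.png",im); np.save(f"pics/d1_{n}.npy",d)
print(vision.camera_params("wrist"))
```

```text
t 1.45 stand [-219.6  -42.9  331.8] rot [ 3.14  -0.     1.319] F [ 0.5 -0.3 -0.1] w 85.6 q [ 0.54  0.22 -0.42  1.92  0.1   1.02 -0.18]
to (-95, -45, 250) slide [ -2.4 124.5  81.9] turn 0.002
{'fx': 416.71448889845874, 'fy': 416.71448889845874, 'cx': 318.7075937049429, 'cy': 240.7582559752038, 'dist_coeffs': array([-0.04483926,  0.        ,  0.        ,  0.        ,  0.        ]), 'position': array([440.63976463, -45.63665156, 475.35064657]), 'rotation': array([-0.28132208, -0.0015679 , -0.24919202])}
```

View pics/top1.png

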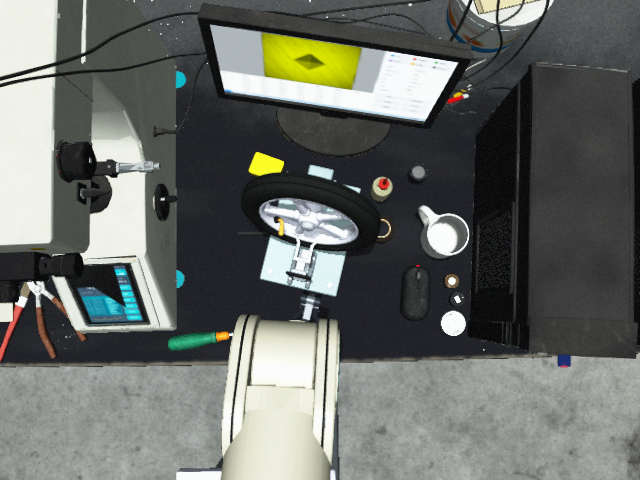

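View pics/wrist1.png

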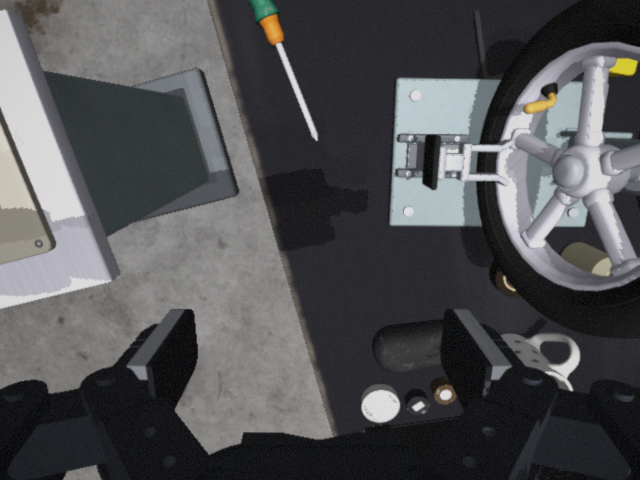

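View pics/side1.png

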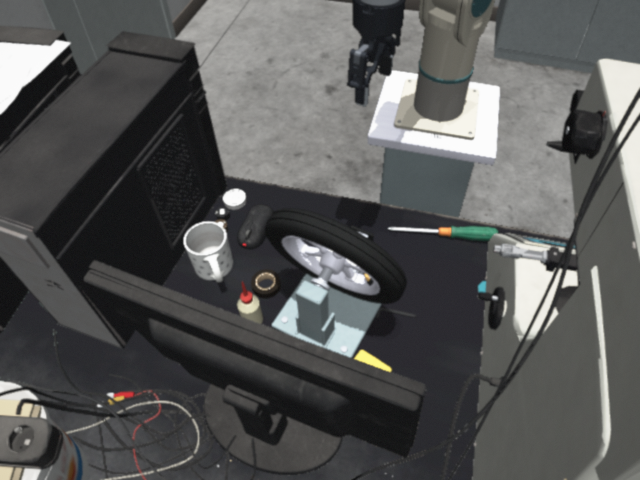

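```bash
python3 - <<'E'
from h import *
s=ctrl.read_state(); p=vision.camera_params("wrist"); d=np.load("pics/d1_wrist.npy")
R=Ro.from_euler('xyz',s['tool_rot']).as_matrix()
v,u=np.nonzero((d>0)&(d<260)); X=(unproj(p,np.c_[u,v],d[v,u])-s['eef_pos'])@R
np.set_printoptions(precision=1,suppress=True)
m=(X[:,2]<30)&(abs(X[:,0])<40)&(abs(X[:,1])<110)
X=X[m];u=u[m];v=v[m]
for z0 in range(-130,20,8):
    q=X[(X[:,2]>=z0)&(X[:,2]<z0+8)]
    if len(q)>5:
        for sg in(-1,1):
            w=q[q[:,1]*sg>0]
            if len(w): print(z0,sg,len(w),"y",w[:,1].min(),w[:,1].max(),"x",w[:,0].min(),w[:,0].max())
# top camera view of gripper
p=vision.camera_params("top"); d=np.load("pics/d1_top.npy")
v,u=np.nonzero(d[280:335,285:335]>0); u+=285;v+=280
X=(unproj(p,np.c_[u,v],d[v,u])); m=X[:,2]>150; X=(X[m]-s['eef_pos'])@R
print("top: y max",np.sort(X[:,1])[-10:], X[np.argsort(X[:,1])[-10:]])
p=vision.camera_params("side"); d=np.load("pics/d1_side.npy")
v,u=np.nonzero(d[0:110,340:410]>0); u+=340
X=(unproj(p,np.c_[u,v],d[v,u])-s['eef_pos'])@R; m=(abs(X[:,0])<60)&(abs(X[:,1])<110)&(abs(X[:,2])<200); X=X[m]
for z0 in range(-160,20,8):
    q=X[(X[:,2]>=z0)&(X[:,2]<z0+8)]
    if len(q): print("side",z0,len(q),"ymax",q[:,1].max(),"x",q[:,0].min(),q[:,0].max())
E
python3 - <<'E'
import cv2
im=cv2.imread("pics/side1.png")[0:120,300:460]; cv2.imwrite("pics/side1z.png",cv2.resize(im,None,fx=5,fy=5,interpolation=cv2.INTER_CUBIC))
E
```

```text
-98 -1 1336 y -31.697442373807874 -11.667441642500412 x 13.871027659480864 20.553857019568564
-98 1 1364 y 12.7209301886762 32.482615979068584 x 13.974284503228162 20.197633942435314
-90 -1 5387 y -60.44374475605152 -0.02372107236991197 x 5.215118463597158 18.140538263584528
-90 1 5518 y 0.13412162800303407 61.372063439093964 x 5.076319932247298 18.153852582965058
-82 -1 5530 y -65.32259452378253 -0.05244291260402811 x -0.05545905385217092 17.798289815774847
-82 1 5672 y 0.10898699134177692 67.15137661438449 x -0.1814712108414808 17.79498198133805
-74 -1 6620 y -73.6986251227823 -3.96568736303584 x -11.781863875833197 17.190800011089358
-74 1 6691 y 5.000027832019213 73.95490655736293 x -12.099711653966507 17.257210474487948
-66 -1 3458 y -73.52311826036188 -36.591231093208236 x -13.744631152120487 14.025856967400065
-66 1 3400 y 37.52782563566206 74.6652615764704 x -12.632865500088496 13.948809864692398
-58 -1 942 y -66.63717770260286 -41.541261609584105 x 0.6422410161995823 13.740309746372466
-58 1 963 y 42.603037672110396 67.18815619927919 x 0.9152873751106743 13.52118863077159
-5
[... 1922 characters left out ...]
4081435 21.359068446449296
side -80 166 ymax 74.0906491830337 x -6.46527169764553 21.645088807695146
side -72 205 ymax 75.52714080689663 x -8.28029614180008 19.734996925734766
side -64 83 ymax 74.35901163295912 x -8.169136977664083 17.58990585628573
side -56 60 ymax 58.598809664347414 x 0.670536918443401 17.141447365313315
side -48 111 ymax 57.36327253431031 x -5.0868026865247264 14.930211209289908
side -40 116 ymax 57.180909206842 x -5.966123479148501 15.48242990882064
side -32 118 ymax 57.4923725905504 x -7.253251630380047 14.964179416531028
side -24 80 ymax 56.35750005135795 x -7.588324013054293 15.000751823916184
side -16 26 ymax 50.03716084758081 x -4.9438528898402945 14.576988775492591
```

View pics/side1z.png

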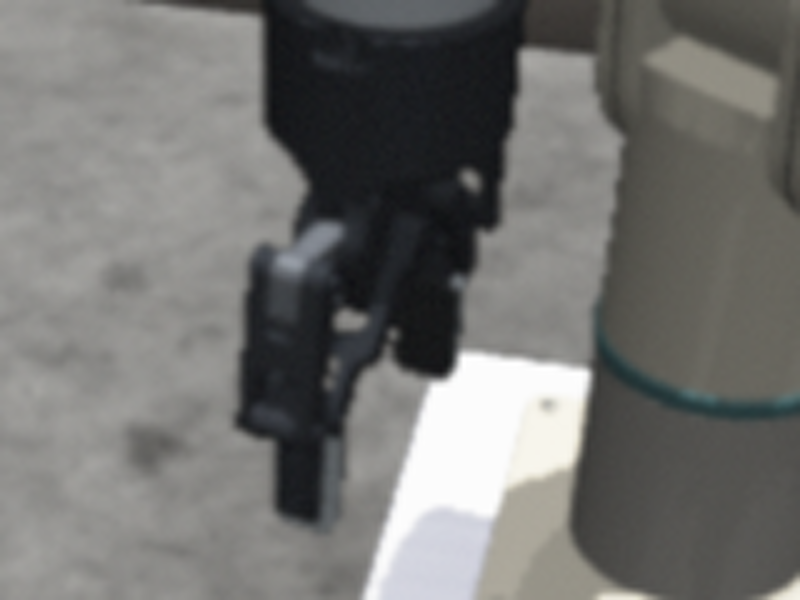

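Run:
```python
from h import *
d=np.load("pics/d1_wrist.npy"); 
for n,dd in (("wrist",d),("top",np.load("pics/d_top.npy"))):
    X,xx,r,phi,uv=cloud(P0,n,dd)
    print(n,spokefit(xx,r,phi))
    for lo,hi in ((-60,60),(60,120)):
      for r0 in range(78,130,4):
        ph=np.degrees(phi); m=(r>=r0)&(r<r0+4)&(xx<-2)&(xx>-40)&(ph>lo)&(ph<hi)
        if m.sum()>5: print(lo,r0,m.sum(),np.percentile(xx[m],[2,10,50]).round(1))
where(); goto(-110,-50,300,yaw=np.pi-.254)
```

```text
wrist (np.int64(1438), array([15.5, 16. , 16.5, 17. , 17.5, 18. , 18.5, 19. , 19.5, 20. ]), np.float64(0.717663421418637))
-60 78 146 [-21.3 -21.  -19.5]
-60 82 173 [-22.4 -21.9 -20.6]
-60 86 147 [-23.  -22.2 -20.7]
-60 90 173 [-25.9 -25.1 -24.1]
-60 94 184 [-25.5 -25.1 -23.9]
-60 98 157 [-26.4 -25.9 -24.6]
-60 102 165 [-28.3 -27.8 -26.7]
-60 106 167 [-29.6 -29.  -28.1]
-60 110 164 [-29.7 -29.1 -28.2]
-60 114 155 [-29.5 -28.8 -28.1]
-60 118 139 [-28.9 -28.4 -27.3]
-60 122 121 [-27.7 -26.9 -26. ]
-60 126 92 [-25.6 -25.  -23.9]
60 78 46 [-20.4 -20.  -17.7]
60 82 105 [-21.2 -20.8 -16.8]
60 86 215 [-21.8 -20.9 -17.1]
60 90 1093 [-24.8 -23.4 -19.5]
60 94 527 [-25.7 -25.3 -24.4]
60 98 503 [-25.6 -25.1 -24. ]
60 102 614 [-27.6 -26.9 -25.6]
60 106 645 [-29.7 -28.9 -27.6]
60 110 549 [-29.6 -29.1 -28.2]
60 114 565 [-29.8 -29.3 -28.5]
60 118 530 [-29.1 -28.6 -27.9]
60 122 493 [-28.3 -27.8 -26.9]
60 126 454 [-26.5 -26.1 -24.9]
top (np.int64(332), array([14.5, 15. , 15.5]), np.float64(0.8012048192771084))
-60 78 11 [-20.6 -20.5 -19.9]
-60 82 14 [-22.3 -22.1 -21.5]
-60 86 115 [-23.7 -23.3 -22.2]
-
[... 201 characters left out ...]
.  -26.2 -24.7]
-60 118 399 [-25.5 -24.6 -22.3]
-60 122 956 [-23.  -21.3 -14.7]
-60 126 517 [-20.4 -17.7  -8.6]
60 78 33 [-18.4 -16.9 -12.1]
60 82 62 [-22.7 -22.2 -19.5]
60 86 50 [-23.6 -23.3 -22.1]
60 90 34 [-23.6 -22.9 -21.9]
60 94 52 [-25.5 -24.8 -23.4]
60 98 55 [-28.  -26.9 -25.6]
60 102 50 [-27.6 -27.3 -26. ]
60 106 55 [-27.4 -27.1 -26.2]
60 110 53 [-27.1 -26.4 -25.5]
60 114 54 [-26.3 -25.7 -24.5]
60 118 65 [-24.2 -23.6 -22.6]
60 122 103 [-21.3 -20.5 -16.1]
60 126 20 [-11.5  -9.8  -6.5]
t 1.6 stand [-219.6  -43.   331.7] rot [ 3.141e+00 -1.000e-03  1.322e+00] F [ 0.  -1.2 -0.6] w 85.5 q [ 0.54  0.22 -0.42  1.92  0.1   1.02 -0.17]
to (-110, -50, 300) slide [ -7.6 109.5  31.8] turn -1.565
```

Run:
```python
from h import *
for n,dd in (("wrist",np.load("pics/d1_wrist.npy")),("top",np.load("pics/d_top.npy"))):
    X,xx,r,phi,uv=cloud(P0,n,dd); ph=np.degrees(phi)
    print(n)
    for lo in range(-180,180,30):
        m=(r>106)&(r<114)&(xx<-2)&(xx>-40)&(ph>lo)&(ph<lo+30)
        m2=(r>84)&(r<88)&(xx<-2)&(xx>-40)&(ph>lo)&(ph<lo+30)
        f=lambda m:np.percentile(xx[m],[5,50]).round(1) if m.sum()>5 else None
        o=(abs(xx)<25)&(ph>lo)&(ph<lo+30)&(r<140)&(r>110)
        print(lo,m.sum(),f(m),f(m2), "outer r",np.percentile(r[o],98).round(1) if o.sum() else None)
    m=(r<16)&(xx<-15); print("hub cap",m.sum(),np.percentile(xx[m],[1,5,20,50]))
    m=(abs(X[:,1])<20)&(abs(X[:,0]+113)<12)&(X[:,2]>75)&(X[:,2]<118); print("pushplate",m.sum(),np.percentile(X[m],[2,50,98],axis=0).round(1))
    m=(abs(X[:,2]-14)<4)&(abs(X[:,1])<95)&(abs(X[:,0])<160); print("foot",np.percentile(X[m],[1,50,99],axis=0).round(1))
X,xx,r,phi,uv=cloud(P0,"side",np.load("pics/d1_side.npy"))
m=(abs(X[:,1])<40)&(X[:,0]>40)&(X[:,0]<120)&(X[:,2]>30); print("upright",np.percentile(X[m],[1,50,99],axis=0).round(1))
m=(r>100)&(r<135)&(abs(xx)<40); print("tyre back",[ (k,np.percentile(xx[m&(abs(np.degrees(phi)-k)<20)],[95,99]).round(1)) for k in (-70,-30,0,30,60)])
```

```text
wrist
-180 241 [-29.1 -28. ] [-25.2 -23. ] outer r 123.9
-150 327 [-28.5 -27.4] [-25.3 -24.1] outer r 120.4
-120 534 [-28.1 -26.7] [-25.  -23.6] outer r 119.8
-90 252 [-28.1 -26.9] [-25.1 -23.5] outer r None
-60 0 None None outer r None
-30 0 None None outer r None
0 0 None None outer r None
30 331 [-29.3 -28.1] [-22.2 -20.4] outer r 132.0
60 692 [-29.4 -28. ] None outer r 133.0
90 502 [-29.1 -27.8] [-21.3 -17.7] outer r 133.4
120 386 [-29.1 -28. ] [-21.9 -15.1] outer r 130.6
150 262 [-29.2 -28.1] [-22.  -12.2] outer r 127.9
hub cap 1439 [-37.99215626 -37.47488158 -36.2765015  -28.48290082]
pushplate 937 [[-119.7  -19.2   76.8]
 [-117.9   -4.   105.3]
 [-101.9   15.3  111. ]]
foot [[-137.1  -85.8   11.5]
 [ -69.7   15.3   14.1]
 [  84.4   70.7   16.7]]
top
-180 37 [-27.6 -26.2] [-22.7 -16. ] outer r 119.7
-150 44 [-27.8 -26.7] [-21.7 -14.9] outer r 122.6
-120 48 [-27.7 -26.6] [-22.5 -18.3] outer r 126.7
-90 59 [-28.  -26.5] [-21.7 -20. ] outer r 129.2
-60 75 [-28.  -26.5] None outer r 129.3
-30 91 [-27.6 -26.3] [-22.8 -22.3] outer r 128.5
0 105 [-27.6 -25.9] [-23.2 -22. ] outer r 128.2
30 92 [-27.4 -25.9] [-23.3 -21.7] outer r 127.1
60 65 [-27.3 -25.9] [-23.3 -22.4] outer r 126.3
90 43 [-27. -26.] [-23.2 -21.7] outer r 125.5
120 39 [-27.2 -26.2] [-22.9 -19.3] outer r 119.8
150 30 [-27.2 -26.4] [-22.2 -14.7] outer r 138.2
hub cap 156 [-36.08966715 -35.30621235 -34.16603469 -28.91770981]
pushplate 155 [[-118.   -18.2   85.8]
 [-112.3    0.2  106.6]
 [-101.8   19.2  112.7]]
foot [[-135.2  -77.2   10.2]
 [ -83.3   -6.2   13.7]
 [ 158.1   79.8   17.7]]
upright [[ 40.2 -23.7  32.3]
 [ 80.    8.9 126.5]
 [ 84.4  31.5 265.1]]
tyre back [(-70, array([12.8, 13.2])), (-30, array([12.6, 13.2])), (0, array([12.7, 13.3])), (30, array([13. , 13.5])), (60, array([13.5, 13.7]))]
```

```bash
sed -i 's/^P0=.*/P0=[640.6,-124.7,-0.254]/' h.py
python3 - <<'E'
from h import *
for n,dd in (("wrist",np.load("pics/d1_wrist.npy")),("top",np.load("pics/d_top.npy"))):
    X,xx,r,phi,uv=cloud(P0,n,dd); print(n,spokefit(xx,r,phi))
    m=(xx<-24)&(xx>-42)&(r>45)&(r<70); print(m.sum(), np.median(r[m]), np.degrees(np.median(phi[m])))
    for lo in range(-180,180,10):
        pass
    ph=np.degrees(phi); m=(abs(xx+11)<5)&(r>45)&(r<74); h,e=np.histogram(ph[m],np.arange(-180,181,6)); print([(int(a),int(b)) for a,b in zip(e,h) if b>4])
where(); goto(-110,-50,300,yaw=np.pi-.254)
E
```

```text
wrist (np.int64(4196), array([14.5, 15. , 15.5, 16. , 16.5, 17. , 17.5, 18. , 18.5, 19. ]), np.float64(0.6756434699714013))
406 64.65725483156609 -133.12301492472315
[(-180, 99), (-174, 174), (-168, 138), (-138, 65), (-132, 113), (-102, 123), (-96, 286), (-90, 552), (-84, 5), (-18, 27), (-12, 30), (-6, 17), (48, 551), (54, 290), (60, 64), (108, 193), (114, 228), (120, 107), (174, 6)]
top (np.int64(416), array([14.5, 15. , 15.5, 16. , 16.5]), np.float64(0.8461538461538461))
89 66.16442490709362 -125.34269505389743
[(-168, 16), (-162, 25), (-132, 11), (-126, 10), (-96, 16), (-90, 63), (-84, 9), (-30, 9), (-24, 25), (-18, 35), (42, 52), (48, 24), (114, 46), (120, 25)]
t 1.6 stand [-213.3  -44.   331.7] rot [ 3.141e+00 -1.000e-03  1.322e+00] F [ 0.  -1.2 -0.6] w 85.5 q [ 0.54  0.22 -0.42  1.92  0.1   1.02 -0.17]
to (-110, -50, 300) slide [ -6.6 103.3  31.8] turn -1.565
```

Call:
play_rows(slide=[[0, 25, 0], [0, 50, 0], [0, 75, 10], [-5, 95, 20], [-8, 110, 30]], turn=[-0.18, -0.36, -0.54, -0.72, -0.9], fingers=[0.5, 0, 0, 0, 0])

```text
clock: 2.22
eef_pos: [527.7, -151.0, 301.0]
tool_rot: [-3.141, 0.001, 2.225]
force: [-0.2, 0.0, -0.7]
width: 0.0
```

Run:
```python
from h import *
where(); goto(-110,-50,300,yaw=np.pi-.254)
```

```text
t 2.23 stand [-102.7  -53.9  301. ] rot [-3.141e+00  1.000e-03  2.225e+00] F [-0.2  0.  -0.7] w 0.0 q [ 0.62  0.46 -0.58  1.7   0.28  1.07  0.6 ]
to (-110, -50, 300) slide [ 8.1 -1.4  1. ] turn -0.663
```

Call:
play_rows(slide=[[8, -1, 0], [8, -1, 0], [8, -1, 0], [8, -1, 0], [8, -1, 0]], turn=[-0.17, -0.34, -0.51, -0.66, -0.66], fingers=[0, 0, 0, 0, 0])

```text
clock: 2.85
eef_pos: [521.2, -147.2, 300.5]
tool_rot: [-3.14, -0.001, 2.881]
force: [0.9, -0.5, -0.4]
width: 0.1
```

Run:
```python
from h import *
where()
s=ctrl.read_state(); R=Ro.from_euler('xyz',s['tool_rot']).as_matrix()
np.set_printoptions(precision=1,suppress=True)
for n in ("wrist","top","side"):
    p=vision.camera_params(n)
    im,d=vision.get_image(n); cv2.imwrite(f"pics/{n}2.png",im); np.save(f"pics/d2_{n}.npy",d)
    v,u=np.nonzero(d>0); X=(unproj(p,np.c_[u,v],d[v,u])-s['eef_pos'])@R
    m=(np.abs(X[:,:2]).max(1)<60)&(X[:,2]<8)&(X[:,2]>-180); X=X[m]
    for z0 in range(-176,8,8):
        q=X[(X[:,2]>=z0)&(X[:,2]<z0+8)]
        if len(q)>3: print(n,z0,len(q),"x",np.percentile(q[:,0],[1,99]),"y",np.percentile(q[:,1],[1,99]))
```

```text
t 2.85 stand [-109.9  -51.7  300.5] rot [-3.140e+00 -1.000e-03  2.881e+00] F [ 0.9 -0.5 -0.4] w 0.1 q [ 0.72  0.48 -0.75  1.71  0.36  1.09  1.17]
wrist -96 4118 x [11.3 19.6] y [-54.7  53.8]
wrist -88 14318 x [ 5.2 17.3] y [-57.1  56.1]
wrist -80 13723 x [-2.8 17.2] y [-53.3  52.1]
wrist -72 8709 x [-8.4 17.2] y [-47.2  46. ]
wrist -64 9248 x [-8.8 12.2] y [-40.4  39.4]
wrist -56 5824 x [-8.9 13.3] y [-35.6  34.5]
wrist -48 1954 x [-9.1 13.4] y [-28.3  26.9]
wrist -40 1424 x [-11.1  11.1] y [-8.5  7.9]
wrist -32 1012 x [ 5.8 11. ] y [-13.9  12.8]
wrist -24 908 x [ 5.9 11.1] y [-13.9  12.8]
wrist -16 730 x [ 5.8 11. ] y [-13.7  12.5]
wrist -8 143 x [ 6.2 11. ] y [-9.2  8. ]
side -176 489 x [-37.5  20.1] y [-31.5  36.7]
side -168 301 x [-37.8  10.5] y [-26.4  38.4]
side -160 269 x [-38.   11.9] y [-27.3  38.6]
side -152 250 x [-37.6   7.9] y [-27.   38.5]
side -144 264 x [-37.8   9.9] y [-25.1  38.5]
side -136 189 x [-37.6   8.9] y [-23.6  38.3]
side -128 52 x [-11.8   7.5] y [27.9 39.3]
side -120 121 x [-11.6   7.7] y [-38.3  42.5]
side -112 289 x [-20.1   5.3] y [-38.4  43.4]
side -104 297 x [-20.2   4.5] y [-49.6  53.5]
side -96 379 x [-19.9  12.3] y [-58.8  59.9]
side -88 288 x [-18.2  -2.4] y [-57.5  58.7]
side -80 222 x [-18.    4.9] y [-50.8  55.1]
side -72 206 x [-17.5   8.2] y [-45.1  47.2]
side -64 196 x [-13.8  11.6] y [-39.8  41.1]
side -56 216 x [-14.    9.4] y [-33.5  35.3]
side -48 82 x [-13.4  -3.2] y [-25.4  26.7]
side -40 55 x [-11.  -3.] y [-8.  15.1]
side -32 82 x [-11.4   5.4] y [-11.6  15.5]
side -24 68 x [-11.8   5.8] y [-11.9  15.6]
side -16 67 x [-11.6   5.6] y [-11.1  15.1]
side -8 22 x [-11.9  -0.9] y [-3.9 11.5]
```

View pics/wrist2.png

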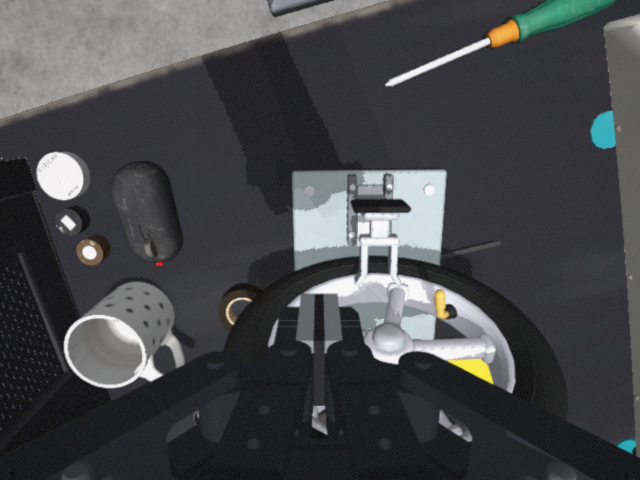

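View pics/side2.png

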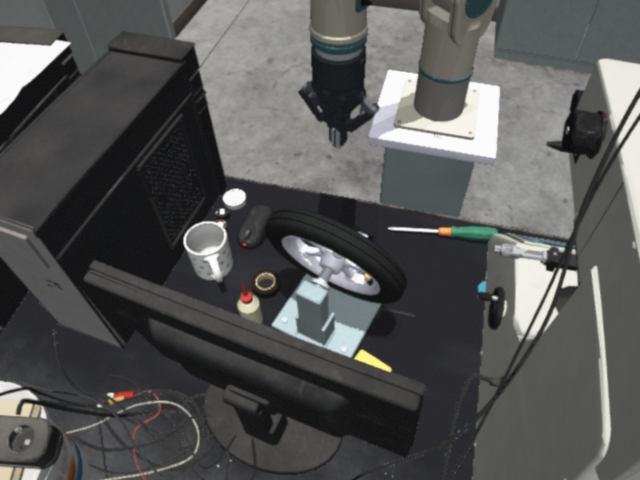

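```bash
cat > srch.py <<'E'
import numpy as np
def box(x0,x1,y0,y1,h0,h1,st=3):
    f=lambda a,b:np.linspace(a,b,max(2,int(np.ceil((b-a)/st))+1))
    g=np.stack(np.meshgrid(f(x0,x1),f(y0,y1),f(h0,h1),indexing='ij'),-1).reshape(-1,3)
    e=((g==[x0,y0,h0])|(g==[x1,y1,h1])).any(1); return g[e]
def cyl(r,h0,h1):
    t=np.arange(0,2*np.pi,.1); return np.concatenate([np.c_[r*np.cos(t),r*np.sin(t),np.full(len(t),h)] for h in np.arange(h0,h1,5)])
def gripper(kind):
    if kind=='open':
        L=[cyl(38.5,117,260),box(-20,20,-60,60,60,117,5)]
        for s in(-1,1):
            for b in (box(-12,12,42,50,0,6),box(-12,12,42,57,6,47),box(-16,16,36,75,47,115,5)):
                L.append(b*[1,s,1])
    else:
        L=[cyl(38.5,130,260),box(-12,12,-9,9,0,8),box(-12,12,-14.5,14.5,8,48)]
        for h0,h1,y,x in ((46,56,35,14.5),(56,64,41,14.5),(64,72,47,18),(72,80,53,18.5),(80,104,60,20.5),(104,112,54,20.5),(112,130,44,20)): L.append(box(-x,x,-y,y,h0,h1,4))
    return np.concatenate(L)
th=.26;c,s=np.cos(th),np.sin(th)
def feasible(kind,al,S,d=-6,mg=2.0,valvephi=None,grid=3,mode='right'):
    G=gripper(kind); R=np.array([[np.cos(al),-np.sin(al)],[np.sin(al),np.cos(al)]])
    xy=G[:,:2]@R.T; q=np.c_[xy,G[:,2]]           # stand axes relative to tool axis, tip plane h=0
    dep=q[:,0]*c-q[:,2]*s; up=q[:,0]*s+q[:,2]*c; yy=q[:,1]
    tip=q[:,2]<1; k=np.argmax(np.where(tip,dep,-1e9)); dep=dep-dep[k]+d; up=up-up[k]; yy=yy-yy[k]
    keep=dep>-45; dep,up,yy=dep[keep],up[keep],yy[keep]
    best=None;out=[]
    for u in np.arange(-66,40,grid):
        for y in np.arange(-80,81,grid):
            U=up+u;Y=yy+y;r=np.hypot(U,Y)
            if ((r<21+1)&(dep>-31)).any(): continue
            if ((r>87.5)&(r<130)&(dep>-21-mg)).any(): continue
            if ((r>82)&(r<90)&(dep>-18)).any(): continue
            hit=False;near=None
            for j in range(5):
                a=np.radians(S+72*j); e=np.array([np.cos(a),-np.sin(a)]) # (U,Y)
                t=U*e[0]+Y*e[1]; nrm=U*(-np.sin(a))+Y*(-np.cos(a)) # + = cw side
                ins=(t>15)&(t<85)&(dep>-13.0)&(dep<1)
                if (ins&(abs(nrm)<7)).any(): hit=True;break
                if j==0: near=(ins&(nrm<=-7)&(nrm>-7-grid*1.2)&(t<80)).any()
            if hit or not near: continue
            if valvephi is not None:
                pass
            out.append((u,y))
    return out
if __name__=="__main__":
    import sys
    for kind in('shut','open'):
        for al in range(0,180 if 1 else 360,15):
            row=[]
            for S in range(60,260,10):
                row.append(len(feasible(kind,np.radians(al),S)))
            print(kind,al,dict(zip(range(60,260,10),row)) if any(row) else 0,flush=True)
E
time python3 srch.py
```

```text
shut 0 0
shut 15 0
shut 30 0
shut 45 0
shut 60 0
shut 75 0
shut 90 0
shut 105 0
shut 120 0
shut 135 0
shut 150 0
shut 165 0
open 0 0
open 15 0
open 30 0
open 45 0
open 60 0
open 75 0
open 90 0
open 105 0
open 120 0
open 135 0
open 150 0
open 165 0
real	1m37.012s
user	1m36.576s
sys	0m0.224s
```

```bash
cat > srch2.py <<'E'
from srch import *
from multiprocessing import Pool
def job(a):
    kind,al,S=a
    for d in (-4,-6,-8,-10,-11,-12):
        o=feasible(kind,np.radians(al),S,d=d,mg=1.0,grid=4)
        if o: return a,d,len(o),o[len(o)//2]
    return a,None,0,None
if __name__=="__main__":
    J=[(k,al,S) for k in('shut','open') for al in range(0,180,15) for S in range(60,260,15)]
    with Pool() as p: R=p.map(job,J,chunksize=4)
    for k in('shut','open'):
        for al in range(0,180,15):
            print(k,al,[(a[2],d,o) for a,d,n,o in R if a[0]==k and a[1]==al and d])
E
nproc; time python3 srch2.py
```

```text
4
shut 0 [(60, -12, (np.int64(26), np.int64(-24)))]
shut 15 []
shut 30 []
shut 45 []
shut 60 []
shut 75 []
shut 90 []
shut 105 []
shut 120 []
shut 135 []
shut 150 []
shut 165 []
open 0 []
open 15 [(75, -10, (np.int64(-22), np.int64(-36))), (135, -11, (np.int64(-22), np.int64(-40))), (150, -8, (np.int64(-26), np.int64(-32))), (240, -10, (np.int64(-54), np.int64(52))), (255, -8, (np.int64(-46), np.int64(56)))]
open 30 [(75, -12, (np.int64(-26), np.int64(-32))), (90, -11, (np.int64(-38), np.int64(-36))), (105, -10, (np.int64(-54), np.int64(-48))), (150, -11, (np.int64(-62), np.int64(-48))), (255, -10, (np.int64(-46), np.int64(60)))]
open 45 [(105, -10, (np.int64(-50), np.int64(-40))), (120, -11, (np.int64(-62), np.int64(-36))), (255, -12, (np.int64(-46), np.int64(60)))]
open 60 [(105, -11, (np.int64(-50), np.int64(-36)))]
open 75 []
open 90 []
open 105 []
open 120 [(255, -11, (np.int64(-50), np.int64(36)))]
open 135 [(240, -11, (np.int64(-62), np.int64(44))), (255, -10, (np.int64(-50), np.int64(40)))]
open 150 [(60, -10, (np.int64(-22), np.int64(-40))), (75, -10, (np.int64(-26), np.int64(-52))), (90, -10, (np.int64(-38), np.int64(-60))), (105, -10, (np.int64(-46), np.int64(-56))), (120, -12, (np.int64(-14), np.int64(-40))), (135, -10, (np.int64(-22), np.int64(-40))), (240, -11, (np.int64(-62), np.int64(48))), (255, -11, (np.int64(-42), np.int64(40)))]
open 165 [(60, -8, (np.int64(-18), np.int64(-44))), (75, -8, (np.int64(-26), np.int64(-56))), (90, -8, (np.int64(-38), np.int64(-56))), (105, -8, (np.int64(-46), np.int64(-52))), (120, -8, (np.int64(-10), np.int64(-36))), (135, -8, (np.int64(-22), np.int64(-36))), (255, -11, (np.int64(-34), np.int64(44)))]
real	0m43.161s
user	2m48.682s
sys	0m0.478s
```

```bash
cat > dbg.py <<'E'
from srch import *
def contact(kind,al,S,d,u,y,grid=4):
    G=gripper(kind); al=np.radians(al); R=np.array([[np.cos(al),-np.sin(al)],[np.sin(al),np.cos(al)]])
    xy=G[:,:2]@R.T; q=np.c_[xy,G[:,2]]
    dep=q[:,0]*c-q[:,2]*s; up=q[:,0]*s+q[:,2]*c; yy=q[:,1]
    tip=q[:,2]<1; k=np.argmax(np.where(tip,dep,-1e9)); print("k",G[k]);dep=dep-dep[k]+d; up=up-up[k]; yy=yy-yy[k]
    U=up+u;Y=yy+y;a=np.radians(S); t=U*np.cos(a)-Y*np.sin(a); nrm=-U*np.sin(a)-Y*np.cos(a)
    m=(t>15)&(t<80)&(dep>-13)&(dep<1)&(nrm<=-7)&(nrm>-7-grid*1.2)
    print(S,np.c_[G[m],U[m],Y[m],dep[m],t[m],nrm[m]][:6].round(0))
for a in ((60,-8,-18,-44),(105,-8,-46,-52),(120,-8,-10,-36),(135,-8,-22,-36)): contact('open',165,*a)
E
python3 dbg.py
```

```text
k [-12. -50.   0.]
60 [[-16. -65.  47.  29. -30. -13.  41. -10.]]
k [-12. -50.   0.]
105 [[-16. -65.  47.   1. -38. -13.  37. -11.]
 [-16. -70.  47.   2. -34. -11.  32. -10.]
 [-16. -75.  47.   2. -29. -10.  27.  -9.]]
k [-12. -50.   0.]
120 [[-12. -45.   0. -10. -41.  -9.  41. -12.]
 [-12. -47.   0. -10. -39.  -9.  38. -10.]
 [-12. -50.   0. -10. -36.  -8.  36.  -9.]
 [ -9. -42.   0. -11. -43. -13.  43. -12.]
 [ -9. -45.   0. -11. -40. -12.  41. -11.]
 [ -9. -47.   0. -11. -38. -11.  38.  -9.]]
k [-12. -50.   0.]
135 [[-12. -47.   0. -22. -39.  -9.  43. -12.]
 [-12. -50.   0. -22. -36.  -8.  41. -10.]
 [ -9. -47.   0. -23. -38. -11.  43. -11.]
 [ -9. -50.   0. -23. -35. -11.  41.  -9.]
 [ -9. -50.   3. -20. -35. -12.  39. -11.]
 [-12. -54.   6. -16. -32.  -9.  34. -11.]]
```

Call:
play_rows(slide=[[0, 0, 0], [0, 0, 0], [0, 0, 0]], turn=[0, 0, 0], fingers=[0.33, 0.33, 0.33])

```text
clock: 3.38
eef_pos: [521.6, -146.2, 300.9]
tool_rot: [-3.14, -0.0, 2.881]
force: [-1.0, -0.0, -0.8]
width: 28.2
```

```bash
cat > meas.py <<'E'
from h import *
import sys
tag=sys.argv[1]
where()
s=ctrl.read_state(); R=Ro.from_euler('xyz',s['tool_rot']).as_matrix()
np.set_printoptions(precision=1,suppress=True)
A=[]
for n in ("wrist","side"):
    p=vision.camera_params(n)
    im,d=vision.get_image(n); 
    v,u=np.nonzero(d>0); X=(unproj(p,np.c_[u,v],d[v,u])-s['eef_pos'])@R
    m=(np.abs(X[:,0])<50)&(np.abs(X[:,1])<100)&(X[:,2]<8)&(X[:,2]>-180); X=X[m]; A.append((n,X))
    np.save(f"pics/g_{tag}_{n}.npy",X)
    for z0 in range(-144,8,8):
        q=X[(X[:,2]>=z0)&(X[:,2]<z0+8)]
        if len(q)>3: print(n,z0,len(q),"x",np.percentile(q[:,0],[1,99]),"y",np.percentile(q[:,1],[1,99]),"|y|min",np.percentile(abs(q[:,1]),1))
E
python3 meas.py 33
```

```text
t 3.38 stand [-109.8  -50.7  300.9] rot [-3.14  -0.     2.881] F [-1.  -0.  -0.8] w 28.2 q [ 0.72  0.48 -0.75  1.71  0.36  1.09  1.17]
wrist -96 3618 x [11.2 19.6] y [-53.9  53.9] |y|min 8.496865727745277
wrist -88 13566 x [ 5.1 17.3] y [-58.5  57.8] |y|min 0.4578958046444524
wrist -80 12956 x [-2.5 17.2] y [-57.   56.1] |y|min 0.9890804818475607
wrist -72 7230 x [-10.8  17.1] y [-53.9  52.7] |y|min 12.498911448261657
wrist -64 10737 x [-12.   12.2] y [-49.6  48.6] |y|min 15.7101758006013
wrist -56 5656 x [-11.6  13.3] y [-47.1  46. ] |y|min 15.229128805782523
wrist -48 2072 x [-7.2 13.4] y [-40.9  39.8] |y|min 15.119243608535369
wrist -40 1901 x [-11.2  11. ] y [-21.1  19.9] |y|min 13.53262493282547
wrist -32 1317 x [-10.4  11. ] y [-27.8  27. ] |y|min 13.51626674133843
wrist -24 1142 x [-10.8  11. ] y [-27.8  27. ] |y|min 13.499051682808936
wrist -16 951 x [-10.8  11.1] y [-27.6  26.6] |y|min 13.515667346390142
wrist -8 306 x [-10.9  11. ] y [-23.5  22.5] |y|min 13.484204703354427
side -144 256 x [-37.5   8.5] y [-26.7  37.7] |y|min 0.2180709452967518
side -136 196 x [-37.1   8.4] 
[... 473 characters left out ...]
 -80 254 x [-18.   13.9] y [-55.1  58.8] |y|min 1.1625944939319048
side -72 228 x [-17.8  14.3] y [-51.9  54.9] |y|min 11.272690298144946
side -64 210 x [-15.1  11.3] y [-49.8  49.9] |y|min 12.17830580044741
side -56 238 x [-13.7  10.6] y [-45.8  47.1] |y|min 13.828705643198326
side -48 110 x [-12.5  11. ] y [-42.6  41.8] |y|min 14.179325654761572
side -40 89 x [-11.4  10.2] y [-25.8  28.3] |y|min 12.493836555310365
side -32 104 x [-11.3   9.5] y [-26.3  29. ] |y|min 12.771318965222305
side -24 104 x [-12.1   9.8] y [-26.6  28.9] |y|min 13.039014665722359
side -16 94 x [-11.2  10.1] y [-26.9  28.4] |y|min 12.607040568049465
side -8 44 x [-11.3   9.9] y [-24.7  21.9] |y|min 12.571978851709554
```

Call:
play_rows(slide=[[0, 0, 0], [0, 0, 0], [0, 0, 0]], turn=[0, 0, 0], fingers=[0.67, 0.67, 0.67])

```text
clock: 3.85
eef_pos: [521.7, -146.1, 300.8]
tool_rot: [-3.141, -0.0, 2.882]
force: [-0.9, 0.3, 0.3]
width: 57.5
```

```bash
python3 meas.py 67
```

```text
t 3.85 stand [-109.7  -50.6  300.8] rot [-3.141 -0.     2.882] F [-0.9  0.3  0.3] w 57.5 q [ 0.72  0.48 -0.75  1.71  0.36  1.09  1.17]
wrist -96 3757 x [11.3 19.7] y [-54.5  54. ] |y|min 10.655670114763984
wrist -88 13021 x [ 5.  17.4] y [-59.3  58.6] |y|min 0.45146777247335174
wrist -80 11681 x [ 1.5 17.3] y [-62.7  61.8] |y|min 0.8719691890594014
wrist -72 6368 x [-11.   16.9] y [-62.3  61.3] |y|min 21.575772422176964
wrist -64 13362 x [-11.4  13.1] y [-60.6  59.6] |y|min 27.574620205064598
wrist -56 3673 x [ 5.8 13.5] y [-58.9  57.9] |y|min 28.624977683552494
wrist -48 1777 x [-7.7 12.1] y [-46.   44.6] |y|min 27.849856929664995
wrist -40 1737 x [-11.3  11. ] y [-42.   41.1] |y|min 27.826291640134162
wrist -32 1688 x [-11.1  11.1] y [-42.2  41.2] |y|min 27.999388461135155
wrist -24 1382 x [-11.1  11. ] y [-42.2  41.2] |y|min 27.957761080500287
wrist -16 952 x [-11.2  11. ] y [-40.8  40.3] |y|min 27.943659867199635
wrist -8 133 x [-9.8  9.6] y [-29.4  28.5] |y|min 28.003572946776053
side -144 262 x [-37.7   8. ] y [-26.5  37.6] |y|min 0.5526955592449733
side -136 193 x [-37.6   8.7
[... 468 characters left out ...]
5
side -80 325 x [-18.1  16.7] y [-61.5  64.5] |y|min 1.1704041475679734
side -72 205 x [-17.6  14.4] y [-61.1  63.6] |y|min 19.80269065689798
side -64 307 x [-13.1  12.6] y [-59.1  61.8] |y|min 25.938161752865348
side -56 173 x [-14.   11.6] y [-58.   60.4] |y|min 26.34382559006664
side -48 83 x [-13.1   9.5] y [-47.4  46.1] |y|min 26.777927324225114
side -40 98 x [-11.3   9.4] y [-40.8  43.4] |y|min 26.769890750036055
side -32 104 x [-11.1  11. ] y [-40.8  43.5] |y|min 27.32314262810072
side -24 96 x [-11.    9.6] y [-41.8  43.3] |y|min 27.293397140343917
side -16 67 x [-11.6  10.6] y [-40.3  40.9] |y|min 27.173487310140562
side -8 13 x [-8.3  9. ] y [-28.9  35.8] |y|min 27.589510399389518
```

Run:
```python
import numpy as np
for t in ("33","67"):
    X=np.load(f"pics/g_{t}_side.npy")
    for z0 in range(-136,-40,8):
        q=X[(X[:,2]>=z0)&(X[:,2]<z0+8)]
        print(t,z0,[(lo,round(float(q[m,0].min()),1)) for lo in (0,10,20,30,40,50,60) for m in [(abs(q[:,1])>=lo)&(abs(q[:,1])<lo+10)] if m.sum()>1])
```

```text
33 -136 [(0, -37.1), (10, -36.4), (20, -31.6), (30, -21.5)]
33 -128 [(20, -11.5), (30, -12.1)]
33 -120 [(10, -12.2), (20, -13.3), (30, -12.0), (40, -8.0)]
33 -112 [(0, -20.3), (10, -19.8), (20, -11.9), (30, -12.2), (40, -9.5), (50, -4.4)]
33 -104 [(0, -19.1), (10, -20.4), (20, -19.8), (30, -12.1), (40, -6.7), (50, -14.5), (60, -15.7)]
33 -96 [(0, -19.3), (10, -19.8), (20, -17.6), (30, -12.8), (40, -12.4), (50, -13.9), (60, -13.8)]
33 -88 [(0, -16.7), (10, -18.8), (20, -18.2), (40, -14.7), (50, -13.6), (60, -12.7)]
33 -80 [(0, -15.6), (10, -18.1), (20, -19.3), (40, -13.1), (50, -13.2)]
33 -72 [(10, -18.3), (20, -17.9), (30, -11.4), (40, -12.9), (50, -12.2)]
33 -64 [(10, -15.3), (20, -14.4), (30, -12.7), (40, -13.9), (50, -11.5)]
33 -56 [(10, -13.9), (20, -13.3), (30, -13.7), (40, -14.1)]
33 -48 [(10, -12.3), (20, -13.4), (30, -12.0), (40, -11.9)]
67 -136 [(0, -37.7), (10, -36.0), (20, -31.1), (30, -24.0)]
67 -128 [(20, -10.8), (30, -10.9)]
67 -120 [(10, -12.3), (20, -12.1), (30, -11.6), (40, -8.7)]
67 -112 [(0, -18.8), (10, -20.1), (20, -12.1), (30, -11.8), (40, -10.0), (50, -12.9), (60, -13.3)]
67 -104 [(0, -20.5), (10, -20.3), (20, -20.3), (30, -11.8), (40, -9.8), (50, -13.1), (60, -14.3)]
67 -96 [(0, -17.4), (10, -20.0), (20, -18.4), (30, -9.9), (40, -9.6), (50, -13.8), (60, -13.6)]
67 -88 [(0, -12.8), (10, -19.1), (20, -19.2), (30, -17.7), (50, -13.9), (60, -13.0)]
67 -80 [(0, -11.5), (10, -17.0), (20, -18.7), (30, -18.3), (40, -12.9), (50, -13.6), (60, -12.6)]
67 -72 [(10, -13.5), (20, -18.0), (30, -16.5), (40, -11.1), (50, -12.7), (60, -11.4)]
67 -64 [(20, -13.6), (30, -13.3), (40, -13.1), (50, -12.9), (60, -13.1)]
67 -56 [(20, -11.9), (30, -14.2), (40, -11.4), (50, -13.4), (60, -10.5)]
67 -48 [(20, -10.7), (30, -13.6), (40, -11.0)]
```

```bash
cat > srch.py <<'E'
import numpy as np
from multiprocessing import Pool
def box(x0,x1,y0,y1,h0,h1,st=3):
    f=lambda a,b:np.linspace(a,b,max(2,int(np.ceil((b-a)/st))+1))
    g=np.stack(np.meshgrid(f(x0,x1),f(y0,y1),f(h0,h1),indexing='ij'),-1).reshape(-1,3)
    e=((g==[x0,y0,h0])|(g==[x1,y1,h1])).any(1); return g[e]
def cyl(r,h0,h1):
    t=np.arange(0,2*np.pi,.12); return np.concatenate([np.c_[r*np.cos(t),r*np.sin(t),np.full(len(t),h)] for h in np.arange(h0,h1,5)])
W=np.array([0,28,57,85]);
OUT={-48:[27,41,46,57],-56:[35,47,59,67],-64:[41,50,61,75],-72:[47,55,63,75],-80:[53,58,64,74],-88:[58,62,65,74],-96:[59,65,67,73],-104:[52,65,68,72],-112:[43,49,67,71],-120:[42,42,42,70]}
ZT=[0,-1.5,-5.5,-13]
def gripper(w,hull):
    zt=np.interp(w,W,ZT); a=w/2; L=[]
    H=lambda z:zt-z
    for s in(-1,1):
        for b in (box(-11.5,11.5,a,a+8.5,0,7),box(-11.5,11.5,a,a+14.5,7,46)): L.append(b*[1,s,1]); 
    nf=sum(len(b) for b in L)
    for z,o in OUT.items():
        yo=np.interp(w,W,o); yi=a if z>=-64 else 0
        for s in(-1,1): L.append(box(-14.5,14.5,min(yi,yo-5),yo,max(46,H(z+8)),H(z),4)*[1,s,1])
    L.append(cyl(38.5,H(-131),260))
    if hull:
        for z in range(-131,-72,4):
            f=(z+73)/(-58); x=20+18*f; t=np.arange(0,2*np.pi,.12)
            L.append(np.c_[(20+18.5*f)*np.cos(t),(30+8.5*f)*np.sin(t),np.full(len(t),H(z))])
            L.append(np.c_[np.tile([-20-10*f,20+10*f],8),np.repeat(np.linspace(-27,27,8),2),np.full(16,H(z))])
    else: L.append(box(-20.3,20.3,-28,28,H(-73),H(-116),4))
    return np.concatenate(L),nf
th=.26;c,s=np.cos(th),np.sin(th)
def place(w,al,d,hull):
    G,nf=gripper(w,hull); R=np.array([[np.cos(al),-np.sin(al)],[np.sin(al),np.cos(al)]])
    xy=G[:,:2]@R.T; q=np.c_[xy,G[:,2]]
    dep=q[:,0]*c-q[:,2]*s; up=q[:,0]*s+q[:,2]*c; yy=q[:,1]
    tip=(q[:,2]<1); k=np.argmax(np.where(tip,dep,-1e9))
    isf=np.arange(len(G))<nf
    return G,dep-dep[k]+d,up-up[k],yy-yy[k],isf,k,q
def feasible(w,al,Ss,d,mg=1.5,hull=True,grid=3,fonly=True,sgn=-1):
    G,dep,up,yy,isf,k,q=place(w,al,d,hull)
    keep=dep>-32; dep,up,yy,isf=dep[keep],up[keep],yy[keep],isf[keep]
    out={}
    for u in np.arange(-69,36,grid):
        for y in np.arange(-80,81,grid):
            U=up+u;Y=yy+y;r=np.hypot(U,Y)
            if ((r<22)&(dep>-31)).any() or ((r>88)&(r<129.5)&(dep>-21-mg)).any() or ((r>82)&(r<90)&(dep>-18)).any(): continue
            ph=np.degrees(np.arctan2(-Y,U)); m=(dep>-13.3)&(dep<2)&(r<90)
            if not m.any(): continue
            hw=7.3
            for S in Ss:
                dl=(ph[m]-S+36)%72-36; off=r[m]*np.sin(np.radians(dl))
                if (abs(off)<hw).any(): continue
                d0=np.radians(ph[m]-S); t=r[m]*np.cos(d0); n=r[m]*np.sin(d0)
                nr=(t>20)&(t<80)&(n*sgn>=hw)&(n*sgn<hw+grid*1.1)&(isf[m]|(not fonly))
                if nr.any(): out.setdefault(S,[]).append((int(u),int(y)))
    return out
Ss=range(60,262,8)
def job(a):
    w,al,d,hull,fo=a
    return a,feasible(w,np.radians(al),Ss,d,hull=hull,fonly=fo)
if __name__=="__main__":
    import sys
    hull=sys.argv[1]=='1'; d=float(sys.argv[2])
    J=[(w,al,d,hull,True) for w in (0,14,28,57,85) for al in range(0,180,15)]
    with Pool() as p: R=p.map(job,J,chunksize=2)
    for a,o in R:
        if o: print(a[:3],{S:(len(v),v[len(v)//2]) for S,v in sorted(o.items())})
E
for h in 0 1; do for d in -8 -10; do echo hull $h d $d; timeout 500 python3 srch.py $h $d; done; done
```

```text
hull 0 d -8
(57, 15, -8.0) {252: (1, (-48, 52)), 260: (5, (-42, 55))}
(57, 165, -8.0) {116: (2, (-9, -38)), 124: (4, (-12, -38)), 132: (3, (-21, -38))}
(85, 165, -8.0) {140: (1, (-48, -53)), 148: (1, (-57, -50))}
hull 0 d -10
(14, 165, -10.0) {116: (1, (-12, -47))}
(28, 165, -10.0) {124: (4, (-12, -38))}
(57, 15, -10.0) {148: (4, (-30, -38)), 156: (3, (-30, -32)), 244: (4, (-48, 52)), 252: (6, (-42, 61)), 260: (7, (-33, 49))}
(57, 30, -10.0) {252: (2, (-48, 58)), 260: (4, (-39, 55))}
(57, 150, -10.0) {132: (1, (-21, -38))}
(57, 165, -10.0) {108: (5, (-3, -41)), 116: (12, (-12, -44)), 124: (15, (-21, -50)), 132: (14, (-30, -47)), 140: (5, (-42, -50)), 260: (5, (-33, 37))}
(85, 15, -10.0) {132: (3, (-24, -47)), 140: (3, (-15, -32)), 148: (3, (-21, -32)), 244: (4, (-48, 52)), 252: (6, (-42, 61)), 260: (6, (-33, 52))}
(85, 30, -10.0) {140: (3, (-45, -56)), 148: (2, (-24, -32)), 252: (2, (-48, 58)), 260: (4, (-39, 55))}
(85, 150, -10.0) {244: (2, (-57, 49)), 252: (4, (-48, 46)), 260: (5, (-39, 40))}
(85, 165, -10.0) {100: (5, (0, -56)), 108: (8, (-3, -44)), 116: (10, (-9, -44)), 124: (9, 
[... 455 characters left out ...]
-10.0) {132: (1, (-21, -38)), 244: (2, (-54, 40))}
(57, 165, -10.0) {108: (3, (-3, -38)), 116: (11, (-12, -44)), 124: (14, (-21, -47)), 132: (14, (-30, -47)), 140: (5, (-42, -50)), 260: (5, (-33, 37))}
(85, 15, -10.0) {132: (3, (-24, -47)), 140: (3, (-15, -32)), 148: (3, (-21, -32)), 244: (4, (-48, 52)), 252: (6, (-42, 61)), 260: (6, (-33, 52))}
(85, 30, -10.0) {140: (3, (-45, -56)), 148: (2, (-24, -32)), 252: (2, (-48, 58)), 260: (4, (-39, 55))}
(85, 150, -10.0) {244: (2, (-57, 49)), 252: (4, (-48, 46)), 260: (5, (-39, 40))}
(85, 165, -10.0) {100: (5, (0, -56)), 108: (8, (-3, -44)), 116: (10, (-9, -44)), 124: (9, (-18, -44)), 132: (7, (-24, -44)), 140: (2, (-45, -50)), 148: (1, (-57, -50))}
```

Run:
```python
from h import *
where(); goto(-75,0,250,yaw=np.pi-.254); goto(-75,0,163,yaw=np.pi-.254)
```

```text
t 3.95 stand [-109.8  -50.7  300.8] rot [-3.14  -0.     2.882] F [-0.2  0.1 -0.5] w 57.3 q [ 0.72  0.48 -0.75  1.71  0.36  1.09  1.17]
to (-75, 0, 250) slide [-34.4  50.9  50.8] turn -0.006
to (-75, 0, 163) slide [-34.5  51.  137.8] turn -0.006
```

Call:
play_rows(slide=[[0, 50, 30], [-20, 51, 80], [-34, 51, 138], [-34, 51, 138], [-34, 51, 138]], turn=[-0.006, -0.006, -0.006, -0.006, -0.006], fingers=[0, 0, 0, 0, 0])

```text
clock: 4.58
eef_pos: [568.2, -105.3, 164.4]
tool_rot: [-3.141, 0.002, 2.888]
force: [1.0, 0.5, 0.7]
width: -0.3
```

Run:
```python
from h import *
where(); goto(-48,0,163,yaw=np.pi-.254)
```

```text
t 4.58 stand [-74.9   0.6 164.4] rot [-3.141e+00  2.000e-03  2.888e+00] F [1.  0.5 0.7] w -0.3 q [ 0.54  0.68 -0.65  1.78  0.53  0.86  0.96]
to (-48, 0, 163) slide [-26.9  -0.6   1.4] turn 0.0
```

Call:
play_rows(slide=[[-15, 0, 1], [-24, 0, 1], [-26, 0, 1], [-28, 0, 1]], turn=[0, 0, 0, 0], fingers=[0, 0, 0, 0])

```text
clock: 5.08
eef_pos: [595.2, -112.3, 164.2]
tool_rot: [-3.141, 0.002, 2.888]
force: [0.9, -0.1, -0.3]
width: 0.2
```

Call:
play_rows(slide=[[-1, 0, 0], [-2, 0, 0]], turn=[0, 0], fingers=[0, 0])

```text
clock: 5.32
eef_pos: [597.0, -112.8, 164.2]
tool_rot: [-3.141, 0.002, 2.888]
force: [0.1, -0.3, 0.6]
width: 0.1
```

Call:
play_rows(slide=[[-1, 0, 0], [-2, 0, 0]], turn=[0, 0], fingers=[0, 0])

```text
clock: 5.58
eef_pos: [598.9, -113.2, 164.1]
tool_rot: [-3.141, 0.002, 2.888]
force: [1.0, -0.2, 0.8]
width: 0.0
```

Call:
play_rows(slide=[[-1, 0, 0], [-2, 0, 0]], turn=[0, 0], fingers=[0, 0])

```text
clock: 5.82
eef_pos: [600.9, -113.7, 164.1]
tool_rot: [-3.141, 0.002, 2.888]
force: [-0.4, 0.8, 0.2]
width: 0.0
```

Call:
play_rows(slide=[[-1, 0, 0], [-2, 0, 0]], turn=[0, 0], fingers=[0, 0])

```text
clock: 6.08
eef_pos: [602.9, -114.3, 164.1]
tool_rot: [-3.141, 0.002, 2.888]
force: [0.5, 0.7, 0.6]
width: 0.0
```

Call:
play_rows(slide=[[-1, 0, 0], [-1.5, 0, 0]], turn=[0, 0], fingers=[0, 0])

```text
clock: 6.32
eef_pos: [604.4, -114.6, 164.1]
tool_rot: [-3.141, 0.002, 2.888]
force: [-0.5, 1.1, 0.5]
width: -0.1
```

Run:
```python
from h import *
where(); im,d=vision.get_image("side"); cv2.imwrite("pics/side3.png",cv2.resize(im[190:350,220:440],None,fx=3.5,fy=3.5))
```

```text
t 6.33 stand [-37.6   0.7 164.1] rot [-3.141e+00  2.000e-03  2.888e+00] F [-0.5  1.1  0.5] w -0.1 q [ 0.52  0.73 -0.64  1.68  0.53  0.92  0.99]
```

View pics/side3.png

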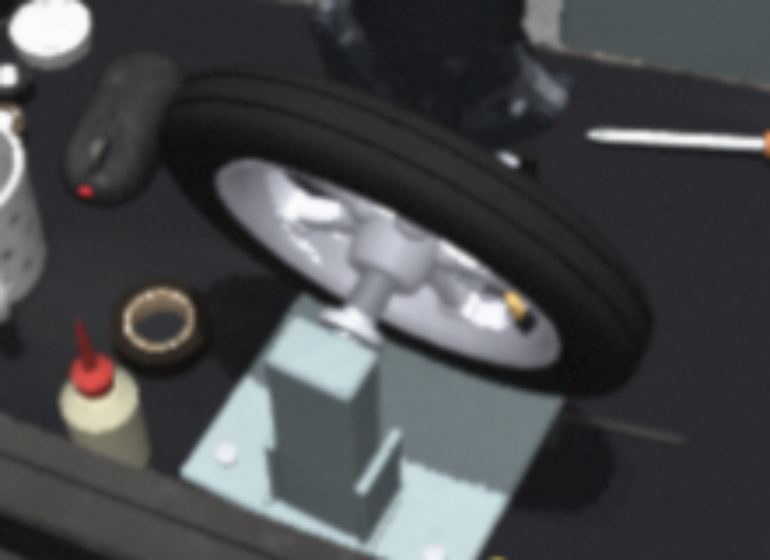

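Call:
play_rows(slide=[[-1, 0, 0], [-1.5, 0, 0]], turn=[0, 0], fingers=[0, 0])

```text
clock: 6.62
eef_pos: [606.0, -115.1, 164.1]
tool_rot: [-3.141, 0.002, 2.888]
force: [0.2, 0.4, -0.4]
width: -0.0
```

Call:
play_rows(slide=[[-1, 0, 0], [-1.5, 0, 0]], turn=[0, 0], fingers=[0, 0])

```text
clock: 6.88
eef_pos: [607.5, -115.4, 164.1]
tool_rot: [-3.141, 0.002, 2.888]
force: [-0.1, -0.2, 0.8]
width: 0.2
```

Call:
play_rows(slide=[[-1, 0, 0], [-1.5, 0, 0]], turn=[0, 0], fingers=[0, 0])

```text
clock: 7.12
eef_pos: [609.1, -115.8, 164.1]
tool_rot: [-3.141, 0.002, 2.888]
force: [0.4, -0.5, 0.6]
width: -0.1
```

Run:
```python
from h import *
where(); im,d=vision.get_image("wrist"); cv2.imwrite("pics/wrist3.png",im); np.save("pics/d3_wrist.npy",d)
im,d=vision.get_image("top"); cv2.imwrite("pics/top3.png",cv2.resize(im[140:320,210:430],None,fx=3.5,fy=3.5)); np.save("pics/d3_top.npy",d)
```

```text
t 7.12 stand [-32.8   0.6 164.1] rot [-3.141e+00  2.000e-03  2.888e+00] F [ 0.4 -0.5  0.6] w -0.1 q [ 0.52  0.74 -0.64  1.66  0.53  0.92  0.99]
```

View pics/wrist3.png

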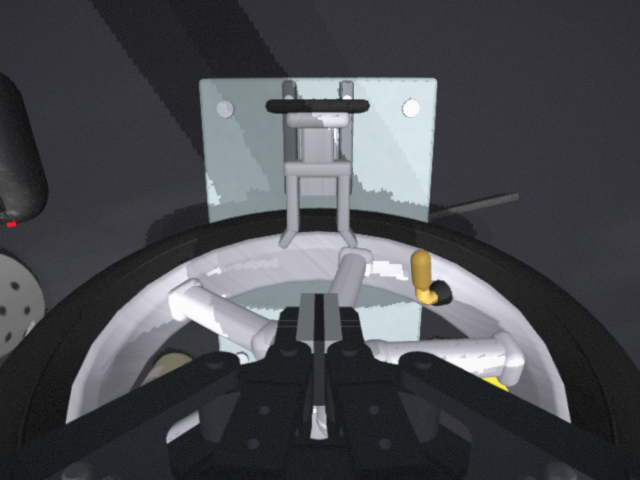

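View pics/top3.png

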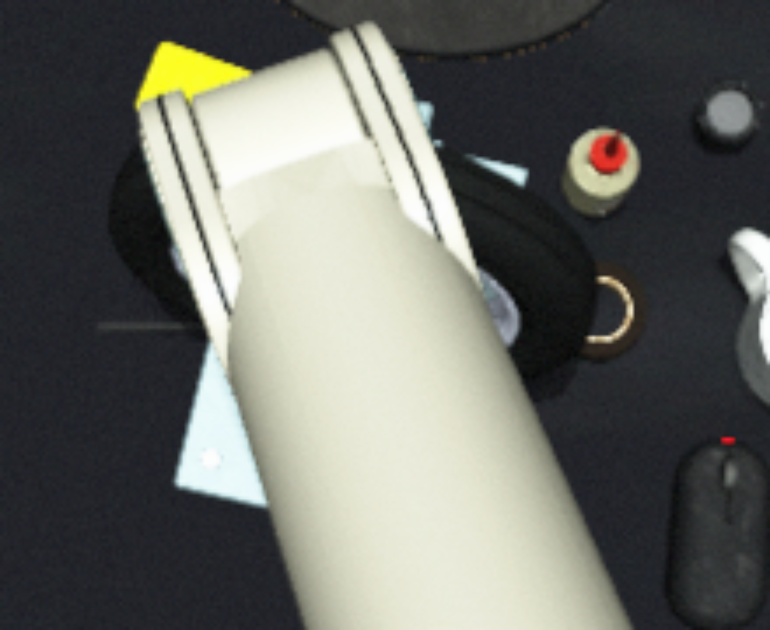

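Run:
```python
from h import *
X,xx,r,phi,uv=cloud(P0,"wrist",np.load("pics/d3_wrist.npy")); ph=np.degrees(phi)
for lo in range(-180,180,30):
    m=(r>106)&(r<114)&(xx<-2)&(xx>-40)&(ph>lo)&(ph<lo+30)
    o=(abs(xx+15)<10)&(ph>lo)&(ph<lo+30)&(r<140)&(r>110)
    s=(abs(xx+12)<9)&(ph>lo)&(ph<lo+30)&(r<70)&(r>35)
    f=lambda m:(int(m.sum()),np.percentile(xx[m],[2,10,50]).round(1)) if m.sum()>5 else None
    print(lo,"crown",f(m),"spoke",f(s),"outer",np.percentile(r[o],98).round(1) if o.sum()>5 else None)
m=(abs(X[:,1])<20)&(abs(X[:,0]+113)<14)&(X[:,2]>75)&(X[:,2]<118); print("pushplate",m.sum(),np.percentile(X[m],[2,50,98],axis=0).round(1))
m=(abs(X[:,2]-14)<3)&(abs(X[:,1])<95)&(abs(X[:,0])<160); print("foot",np.percentile(X[m],[1,50,99],axis=0).round(1))
m=(r<21)&(xx<-25)&(xx>-40); print("hubish",m.sum(), np.percentile(xx[m],[5,50,95]).round(1))
# finger front face
s=ctrl.read_state(); R=Ro.from_euler('xyz',s['tool_rot']).as_matrix(); p=vision.camera_params("wrist"); d=np.load("pics/d3_wrist.npy")
for q in ((320,310),(320,297),(270,345),(380,355),(320,425),(290,300),(350,265)): 
    w=unproj(p,[q],[d[q[1],q[0]]])[0]; print(q,((w-s['eef_pos'])@R).round(1), w2s(P0,w)[0].round(1))
```

```text
-180 crown (384, array([-22.4, -22.2, -21.6])) spoke (1138, array([-14.7, -14.3, -13.6])) outer 139.9
-150 crown (633, array([-22.6, -22.3, -21.7])) spoke (297, array([-20.9, -20. , -13. ])) outer 121.8
-120 crown (1221, array([-22.8, -22.4, -21.8])) spoke (889, array([-15. , -14.6, -13.9])) outer 122.6
-90 crown (2210, array([-23.1, -22.6, -21.9])) spoke (1060, array([-14.9, -14.4, -12.8])) outer 122.5
-60 crown None spoke None outer None
-30 crown None spoke None outer None
0 crown None spoke None outer None
30 crown None spoke (433, array([-15. , -14.4, -13.6])) outer None
60 crown (2110, array([-22.4, -22. , -21.2])) spoke None outer 122.9
90 crown (1233, array([-22.2, -21.8, -21.2])) spoke (1380, array([-14.3, -13.7, -11. ])) outer 123.0
120 crown (645, array([-22.2, -21.9, -21.3])) spoke (729, array([-14.5, -14.2, -13.6])) outer 122.0
150 crown (398, array([-22.3, -22. , -21.5])) spoke None outer 139.7
pushplate 2243 [[-112.3  -18.6  104.4]
 [-107.    -0.5  108.8]
 [ -99.4   18.6  111.9]]
foot [[-129.6  -78.2   12.9]
 [ -74.8    7.8   15. ]
 [  67.7   78.    16.6]]Traceback (most recent call last):
  File "<stdin>", line 11, in <module>
    return _quantile_unchecked(
        a, q, axis, out, overwrite_input, method, keepdims, weights)
    return _ureduce(a,
                    func=_quantile_ureduce_func,
    ...<5 lines>...
                    overwrite_input=overwrite_input,
                    method=method)
    r = func(a, **kwargs)
    result = _quantile(arr,
                       quantiles=q,
    ...<2 lines>...
                       out=out,
                       weights=wgt)
    slices_having_nans = np.isnan(arr[-1, ...])
                                  ~~~^^^^^^^^^
IndexError: index -1 is out of bounds for axis 0 with size 0
```

Run:
```python
from h import *
for f in ("d2_wrist","d_top","d2_top"):
    pass
import json
# only d_top valid w/ static camera
X,xx,r,phi,uv=cloud(P0,"top",np.load("pics/d_top.npy")); ph=np.degrees(phi)
C=X-[0,0,155.]; up=C@UP
for u0 in range(-28,32,4):
    m=(abs(X[:,1])<6)&(up>=u0)&(up<u0+4)&(xx>-50)&(xx<0); print(u0,np.round(np.sort(xx[m])[:6],1))
s=ctrl.read_state(); R=Ro.from_euler('xyz',s['tool_rot']).as_matrix(); p=vision.camera_params("wrist"); d=np.load("pics/d3_wrist.npy")
for q in ((320,310),(320,297),(270,345),(380,355),(320,425),(290,300),(350,265)): 
    w=unproj(p,[q],[d[q[1],q[0]]])[0]; print(q,((w-s['eef_pos'])@R).round(1), w2s(P0,w)[0].round(1))
```

```text
-28 []
-24 []
-20 []
-16 []
-12 []
-8 [-28.2]
-4 [-30.9 -30.  -30.  -29.3 -29.2 -28.9]
0 [-29.4 -29.3 -29.3 -29.3 -28.9 -27.9]
4 [-30.1 -29.3 -29.1 -29.1 -28.7 -28.6]
8 [-28.6 -28.6 -28.4 -28.3 -27.7 -27.6]
12 [-26.9 -26.6 -26.3 -25.9 -22.8 -22.8]
16 [-19.2 -19.  -18.6 -18.5 -17.6 -17.2]
20 [-21.5 -14.6 -14.5 -13.5 -13.  -11.8]
24 [-12.8 -11.5 -11.   -9.4  -6.8  -5.5]
28 [-11.7 -10.9 -10.3  -9.9  -8.8  -8.1]
(320, 310) [ 10.6  -0.  -19.2] [-43.4   0.6 183.3]
(320, 297) [10.8  0.  -9.2] [-43.6   0.7 173.2]
(270, 345) [-15.5 -19.8   3.3] [-17.3 -19.2 160.8]
(380, 355) [-19.9  24.1   3. ] [-12.9  24.7 161.1]
(320, 425) [-33.2  -0.  -21.3] [  0.3   0.6 185.5]
(290, 300) [-62.  -22.3 149.2] [ 29.5 -21.7  15. ]
(350, 265) [-3.5 16.2 64.5] [-29.1  16.8  99.6]
```

Call:
play_rows(slide=[[-1, 0, 0], [-2, 0, 0], [-3, 0, 0]], turn=[0, 0, 0], fingers=[0, 0, 0])

```text
clock: 7.6
eef_pos: [612.1, -116.6, 164.1]
tool_rot: [-3.141, 0.002, 2.888]
force: [-0.5, -0.4, 0.3]
width: -0.2
```

Call:
play_rows(slide=[[-1, 0, 0], [-2, 0, 0], [-2, 0, 0]], turn=[0, 0, 0], fingers=[0, 0, 0])

```text
clock: 7.98
eef_pos: [612.4, -116.7, 164.0]
tool_rot: [-3.14, -0.002, 2.888]
force: [-5.4, 1.7, 3.1]
width: 0.1
```

Run:
```python
from h import *
s=ctrl.read_state(); R=Ro.from_euler('xyz',s['tool_rot']).as_matrix(); p=vision.camera_params("wrist"); im,d=vision.get_image("wrist")
where()
v,u=np.nonzero(d>0); X=(unproj(p,np.c_[u,v],d[v,u])-s['eef_pos'])@R
m=(abs(X[:,1])<16)&(X[:,0]>4)&(X[:,0]<14)&(X[:,2]>-45)&(X[:,2]<5); Y=X[m]
print(np.sort(Y[:,2])[-8:].round(1))
for z0 in range(-16,4,2):
    q=Y[(Y[:,2]>=z0)&(Y[:,2]<z0+2)]
    if len(q): print(z0,len(q),q.min(0).round(1),q.max(0).round(1))
X=np.load("pics/g_33_side.npy"); Y=X[(abs(X[:,0])<14)&(abs(X[:,1])<30)]
print(np.sort(Y[:,2])[-10:].round(1))
```

```text
t 8.03 stand [-29.3   0.7 164. ] rot [-3.140e+00 -2.000e-03  2.888e+00] F [-5.5  0.9  3.8] w -0.2 q [ 0.52  0.74 -0.64  1.65  0.53  0.93  1.  ]
[-4.4 -4.3 -4.3 -4.1 -4.1 -4.  -3.7 -3.3]
-16 200 [  5.6 -14.  -16. ] [ 11.4  13.  -14. ]
-14 200 [  5.8 -14.1 -14. ] [ 11.3  13.  -12. ]
-12 181 [  5.7 -13.6 -12. ] [ 11.1  12.7 -10. ]
-10 153 [  5.8 -13.  -10. ] [11.2 12.3 -8. ]
-8 82 [  5.8 -11.7  -8. ] [10.9 11.1 -6. ]
-6 59 [10.  -6.8 -6. ] [10.9  5.8 -4. ]
-4 2 [ 9.8 -1.1 -3.7] [10.   3.3 -3.3]
[-3.1 -2.5 -2.5 -2.5 -2.3 -1.8 -1.2 -0.9 -0.8 -0.6]
```

```bash
cat > clr.py <<'E'
from srch import *
def clr(w,al,d,u,y,hull=True):
    G,dep,up,yy,isf,k,q=place(w,np.radians(al),d,hull)
    U=up+u;Y=yy+y;r=np.hypot(U,Y)
    m=(r>88)&(r<129); tc=(-21-dep[m]).min() if m.any() else 99
    m=(r<21.5); hc=(-30-dep[m]).min() if m.any() else 99
    # hub radial clearance for pts deeper than -30
    m2=dep>-30; hr=(r[m2]-21).min() if m2.any() else 99
    m=dep>-17; rc=(83-r[m&(r<95)]).min() if (m&(r<95)).any() else 99
    return tc,max(hc,hr),rc
if __name__=="__main__":
    for w in (85,70,57):
      for al in (150,156,162,168,174):
        row=[]
        for u in (10,0,-10,-20,-30,-40,-50,-57):
            best=max(((min(clr(w,al,-9,u,y)),y,[round(float(v),1) for v in clr(w,al,-9,u,y)]) for y in range(-64,-28,4)))
            row.append((u,best[1],best[2]))
        print(w,al,row)
E
python3 clr.py
```

```text
85 150 [(10, -32, [-4.8, -1.3, -8.0]), (0, -36, [-2.3, -1.5, 1.1]), (-10, -40, [0.2, 99.0, 9.6]), (-20, -40, [3.8, 99.0, 19.1]), (-30, -52, [9.5, 99.0, 16.0]), (-40, -56, [9.9, 99.0, 7.5]), (-50, -56, [10.8, 99.0, 1.6]), (-57, -52, [12.2, 0.9, -0.1])]
85 156 [(10, -32, [-3.0, -0.1, -3.5]), (0, -36, [-0.5, 0.3, 5.6]), (-10, -40, [2.9, 99.0, 14.2]), (-20, -40, [5.4, 99.0, 23.6]), (-30, -52, [6.8, 99.0, 15.7]), (-40, -56, [6.8, 99.0, 7.3]), (-50, -52, [8.9, 2.4, 4.5]), (-57, -52, [9.3, 4.5, -0.2])]
85 162 [(10, -32, [-1.0, 99.0, 4.9]), (0, -36, [1.3, 99.0, 14.0]), (-10, -36, [4.2, 99.0, 23.7]), (-20, -36, [5.3, 7.6, 33.4]), (-30, -48, [4.9, 4.2, 19.1]), (-40, -52, [4.9, 7.6, 10.4]), (-50, -52, [6.1, 9.9, 4.4]), (-57, -48, [6.9, 0.3, 2.6])]
85 168 [(10, -32, [0.4, 99.0, 13.3]), (0, -32, [1.2, 1.3, 23.1]), (-10, -32, [1.9, 3.6, 33.0]), (-20, -40, [2.3, 99.0, 30.5]), (-30, -48, [2.3, 10.6, 19.0]), (-40, -52, [2.2, 99.0, 10.4]), (-50, -48, [2.2, 2.6, 7.3]), (-57, -48, [2.2, 7.1, 2.3])]
85 174 [(10, -36, [-2.1, 99.0, 20.0]), (0, -36, [-2.0, 99.0, 26.6]), (-10, -44, [-1.8, 99.0, 24.9]), (-20,
[... 1959 characters left out ...]
, 99.0, 11.1]), (-10, -36, [1.3, 99.0, 21.0]), (-20, -36, [3.5, 8.2, 30.8]), (-30, -48, [3.5, 8.2, 19.1]), (-40, -52, [3.9, 99.0, 10.4]), (-50, -52, [4.7, 6.8, 4.4]), (-57, -52, [4.7, 4.5, -0.3])]
57 168 [(10, -32, [-0.5, 99.0, 13.6]), (0, -32, [0.3, 1.3, 23.5]), (-10, -32, [1.2, 3.6, 33.3]), (-20, -32, [1.2, 6.0, 37.8]), (-30, -44, [1.2, 7.6, 22.5]), (-40, -60, [1.4, 99.0, 3.6]), (-50, -56, [1.4, 99.0, 1.3]), (-57, -52, [1.4, 11.8, -0.5])]
57 174 [(10, -64, [-3.1, 99.0, 1.9]), (0, -64, [-2.6, 99.0, 6.7]), (-10, -64, [-1.6, 99.0, 9.2]), (-20, -64, [-1.6, 99.0, 7.8]), (-30, -64, [-1.4, 99.0, 4.5]), (-40, -64, [-1.8, 99.0, -0.1]), (-50, -60, [-2.2, 99.0, -2.3]), (-57, -52, [-3.6, 99.0, -0.8])]
```

Call:
play_rows(slide=[[10, 0, 0], [30, 0, 0], [45, 0, -30], [45, -30, -50], [45, -60, -50]], turn=[0, 0, 0, 0.13, 0.26], fingers=[0, 0, 0, 1, 1])

```text
clock: 8.65
eef_pos: [555.0, -163.9, 216.1]
tool_rot: [-3.141, 0.004, 2.625]
force: [1.0, 0.2, -0.4]
width: 36.0
```

```bash
cat > f2.py <<'E'
from srch import *
def jb(a):
    al,d=a; return a,feasible(85,np.radians(al),range(84,176,6),d,mg=2,hull=True,grid=2)
if __name__=="__main__":
    with Pool() as p: R=p.map(jb,[(al,d) for al in (156,160,164) for d in (-6,-8,-10)],chunksize=1)
    for a,o in R: print(a,{S:(len(v),v[0],v[len(v)//2],v[-1]) for S,v in sorted(o.items())})
E
python3 f2.py
```

```text
(156, -6) {}
(156, -8) {}
(156, -10) {114: (3, (-21, -70), (-21, -68), (-19, -68)), 120: (3, (-29, -68), (-11, -38), (-11, -36)), 126: (4, (-17, -38), (-15, -36), (-13, -36)), 132: (2, (-21, -38), (-19, -36), (-19, -36))}
(160, -6) {}
(160, -8) {}
(160, -10) {108: (1, (-11, -62), (-11, -62), (-11, -62)), 114: (7, (-21, -70), (-19, -66), (-5, -36)), 120: (7, (-29, -68), (-25, -64), (-9, -36)), 126: (5, (-35, -64), (-17, -38), (-15, -36)), 132: (6, (-41, -60), (-19, -36), (-17, -34)), 138: (3, (-49, -56), (-47, -56), (-47, -54)), 144: (4, (-55, -52), (-53, -50), (-51, -50))}
(164, -6) {}
(164, -8) {138: (1, (-49, -56), (-49, -56), (-49, -56)), 144: (1, (-55, -52), (-55, -52), (-55, -52))}
(164, -10) {102: (4, (1, -40), (1, -36), (3, -34)), 108: (12, (-13, -70), (-3, -42), (-1, -34)), 114: (12, (-21, -70), (-9, -44), (-5, -34)), 120: (14, (-29, -68), (-13, -42), (-9, -34)), 126: (12, (-35, -64), (-19, -42), (-13, -34)), 132: (10, (-41, -60), (-21, -38), (-17, -34)), 138: (5, (-49, -56), (-47, -54), (-45, -52)), 144: (4, (-55, -52), (-53, -50), (-51, -50))}
```

```bash
cat >> h.py <<'E'
def tipw(u,y,d):  # stand xyz of wheel-frame point
    return np.array([0,0,155.])+u*UP+d*BK+np.array([0,y,0])
def gotoTip(u,y,d,al=-16,w=85,side=1,P=P0,dz=15,msg=True):
    A=np.radians(al); a=w/2+8.5
    off=np.array([11.5*np.cos(A)-side*a*np.sin(A), 11.5*np.sin(A)+side*a*np.cos(A)])
    t=tipw(u,y,d); return goto(round(t[0]-off[0],1),round(t[1]-off[1],1),round(t[2]-dz,1),P,yaw=np.pi+P[2]+A)
def whereTip(al=-16,w=85,side=1,P=P0,dz=15):
    s=ctrl.read_state(); A=np.radians(al); a=w/2+8.5
    off=np.array([11.5*np.cos(A)-side*a*np.sin(A), 11.5*np.sin(A)+side*a*np.cos(A)])
    t=w2s(P,s['eef_pos'])[0]+[off[0],off[1],dz]-[0,0,155]
    print("t",round(s['clock'],2),"tip u,y,d",np.round([t@UP,t[1],t@BK],1),"F",np.round(s['force'],1),"yaw",round(s['tool_rot'][2]-P[2]-np.pi,3),"w",round(s['width'],1))
def wheelang(n="wrist",save=None):
    im,d=vision.get_image(n)
    if save: cv2.imwrite(f"pics/{save}.png",im)
    X,xx,r,phi,uv=cloud(P0,n,d)
    N,A,b=spokefit(xx,r,phi); print(n,"spoke mod72 (valve angle mod 72):",N,A.mean(),"+-",(A[-1]-A[0])/2,round(b,2))
    m=(xx<-26)&(xx>-42)&(r>48)&(r<68); 
    if m.sum()>8: print("front pts (valve?)",m.sum(),np.median(r[m]).round(1),np.degrees(np.median(phi[m])).round(1))
    return im
E
python3 - <<'E'
from h import *
whereTip(); gotoTip(0,-44,-60); gotoTip(-2,-44,-40);gotoTip(-4,-44,-9)
E
```

```text
t 8.65 tip u,y,d [ 61.3 -13.6 -65.9] F [ 1.   0.2 -0.4] yaw -0.263 w 36.0
to (np.float64(-83.1), np.float64(-89.9), np.float64(155.4)) slide [  2.1 -32.   60.7] turn 0.017
to (np.float64(-64.3), np.float64(-89.9), np.float64(148.4)) slide [-16.1 -27.1  67.8] turn 0.017
to (np.float64(-34.8), np.float64(-89.9), np.float64(138.4)) slide [-44.5 -19.5  77.9] turn 0.017
```

Call:
play_rows(slide=[[2, -32, 0], [2, -32, 30], [2, -32, 61], [2, -32, 61], [2, -32, 61]], turn=[0.017, 0.017, 0.017, 0.017, 0.017], fingers=[1, 1, 1, 1, 1])

```text
clock: 9.28
eef_pos: [538.5, -190.7, 156.1]
tool_rot: [3.141, 0.005, 2.608]
force: [-0.3, 0.2, 0.7]
width: 85.2
```

Run:
```python
from h import *
whereTip(); gotoTip(-4,-44,-22);gotoTip(-4,-44,-10)
im=wheelang("wrist","wrist4")
im=wheelang("side","side4")
```

```text
t 9.28 tip u,y,d [  0.9 -43.7 -59.4] F [-0.3  0.2  0.7] yaw -0.279 w 85.2
to (np.float64(-47.4), np.float64(-89.9), np.float64(141.8)) slide [-33.5   9.2  14.5] turn 0.0
to (np.float64(-35.8), np.float64(-89.9), np.float64(138.7)) slide [-44.7  12.4  17.7] turn 0.0
wrist spoke mod72 (valve angle mod 72): 3324 13.75 +- 0.75 0.92
front pts (valve?) 1185 64.8 -127.4
side spoke mod72 (valve angle mod 72): 42 15.0 +- 0.5 0.6
```

View pics/wrist4.png

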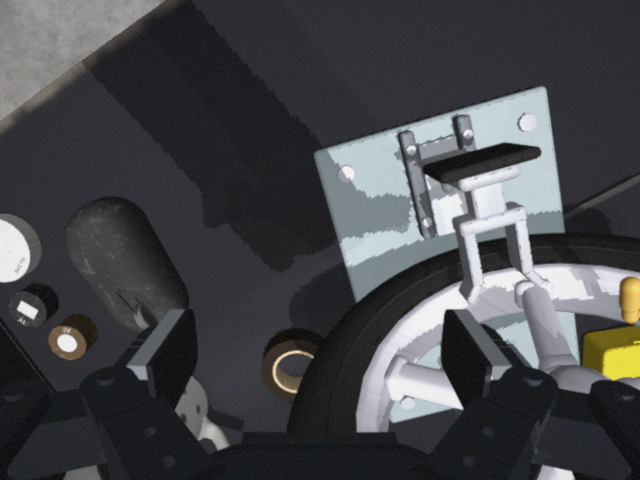

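Call:
play_rows(slide=[[-17, 5, 8], [-33, 9, 14], [-39, 11, 16], [-44, 12, 18]], turn=[0, 0, 0, 0], fingers=[1, 1, 1, 1])

```text
clock: 9.88
eef_pos: [583.1, -202.8, 139.3]
tool_rot: [3.141, 0.007, 2.608]
force: [-0.5, 1.1, 0.1]
width: 85.5
```

Run:
```python
from h import *
whereTip(); 
im=wheelang("wrist","wrist5")
for t in ((-14,-44,-9),(-25,-46,-9),(-45,-52,-9),(-54,-50,-9)): gotoTip(*t)
```

```text
t 9.88 tip u,y,d [ -3.5 -44.2 -10.4] F [-0.5  1.1  0.1] yaw -0.279 w 85.5
wrist spoke mod72 (valve angle mod 72): 4156 13.75 +- 0.75 0.96
front pts (valve?) 8514 55.5 39.4
to (np.float64(-37.4), np.float64(-89.9), np.float64(128.8)) slide [ 1.9 -0.3 10.2] turn -0.0
to (np.float64(-40.2), np.float64(-91.9), np.float64(118.2)) slide [ 4.1 -3.  20.8] turn -0.0
to (np.float64(-45.4), np.float64(-97.9), np.float64(98.8)) slide [  7.6 -10.2  40.2] turn -0.0
to (np.float64(-47.7), np.float64(-95.9), np.float64(90.1)) slide [10.4 -8.9 48.8] turn -0.0
```

View pics/wrist5.png

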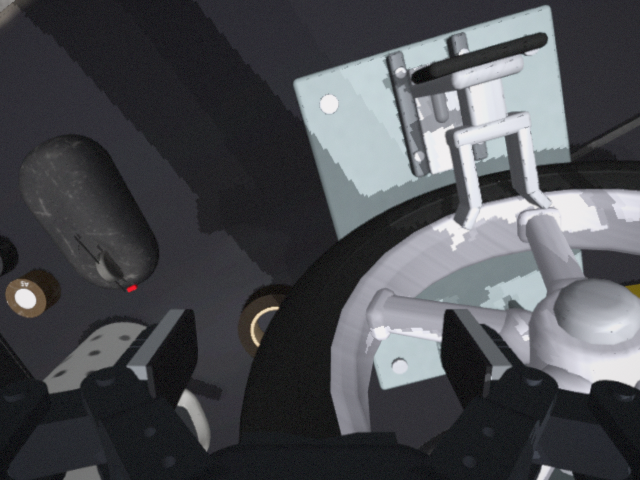

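Call:
play_rows(slide=[[1, 0, 6], [2, 0, 12], [4, -3, 21]], turn=[0, 0, 0], fingers=[1, 1, 1])

```text
clock: 10.3
eef_pos: [579.5, -203.1, 118.4]
tool_rot: [3.139, 0.009, 2.609]
force: [0.2, 0.0, 3.7]
width: 85.6
```

Run:
```python
from h import *
whereTip(); 
im=wheelang("wrist","wrist6")
for t in ((-40,-50,-9),(-45,-52,-9),(-54,-50,-9)): gotoTip(*t)
```

```text
t 10.3 tip u,y,d [-24.5 -45.4  -8.3] F [0.2 0.  3.7] yaw -0.279 w 85.6
wrist spoke mod72 (valve angle mod 72): 4838 17.25 +- 0.75 0.91
front pts (valve?) 3177 51.4 96.7
to (np.float64(-44.1), np.float64(-95.9), np.float64(103.7)) slide [ 2.  -4.4 13.1] turn 0.0
to (np.float64(-45.4), np.float64(-97.9), np.float64(98.8)) slide [ 2.7 -6.7 18. ] turn 0.0
to (np.float64(-47.7), np.float64(-95.9), np.float64(90.1)) slide [ 5.5 -5.4 26.7] turn 0.0
```

View pics/wrist6.png

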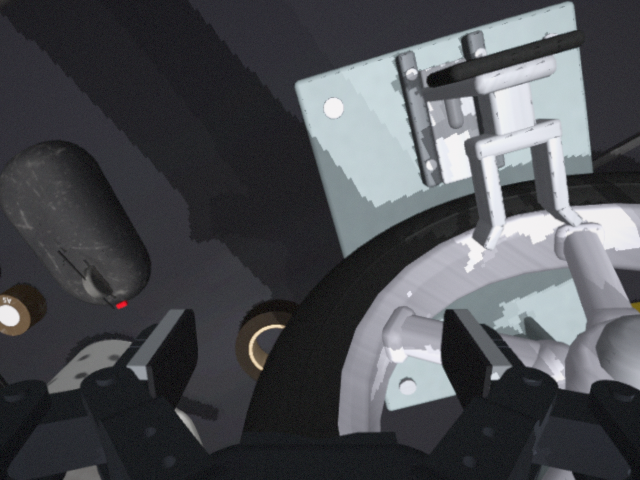

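Call:
play_rows(slide=[[1, -2, 6], [5.5, -6, 27], [5.5, -5.5, 27]], turn=[0, 0, 0], fingers=[1, 1, 1])

```text
clock: 10.72
eef_pos: [568.2, -205.9, 88.2]
tool_rot: [-3.14, 0.002, 2.608]
force: [0.3, 0.2, -0.3]
width: 85.0
```

Run:
```python
from h import *
whereTip(); 
im=wheelang("wrist","wrist7")
```

```text
t 10.72 tip u,y,d [-56.4 -50.9 -10.5] F [ 0.3  0.2 -0.3] yaw -0.28 w 85.0
wrist spoke mod72 (valve angle mod 72): 1378 -28.25 +- 35.75 0.97
front pts (valve?) 4846 63.5 121.8
```

View pics/wrist7.png

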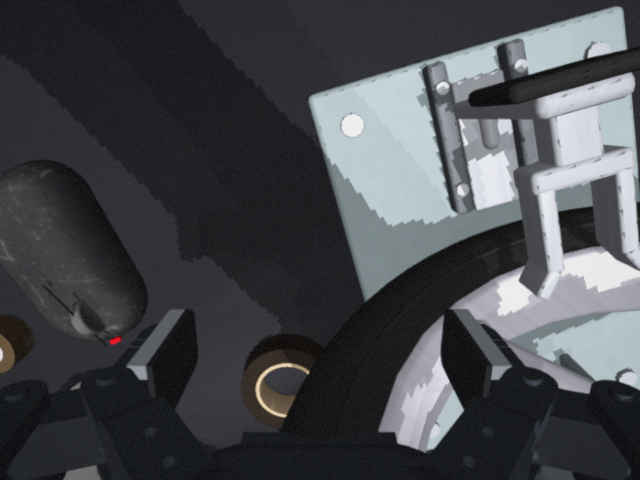

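```bash
cat > f3.py <<'E'
from srch import *
SS=[72,78,84,90,96,144,150,156,162,168,174,216,222,228,234,240,246,0,6,12,18,24,288,294,300,306,312]
def jb(a):
    w,al,d,fo=a; return a,feasible(w,np.radians(al),SS,d,mg=2,hull=True,grid=3,fonly=fo)
if __name__=="__main__":
    J=[(w,al,d,False) for w in (0,20,40,57,70,85) for al in list(range(0,60,7))+list(range(120,180,7)) for d in (-8,-10)]
    with Pool() as p: R=p.map(jb,J,chunksize=2)
    for a,o in R:
        if o: print(a[:3],{S:(len(v),v[0],v[-1]) for S,v in sorted(o.items())})
E
time timeout 560 python3 f3.py
```

```text
(40, 21, -10) {0: (2, (-21, 37), (-18, 37)), 246: (1, (-51, 55), (-51, 55)), 288: (3, (-18, 37), (-15, 43)), 294: (2, (-15, 37), (-15, 40))}
(40, 141, -10) {84: (1, (-33, -56), (-33, -56)), 90: (1, (-36, -59), (-36, -59)), 240: (1, (-60, 37), (-60, 37)), 312: (1, (-60, 37), (-60, 37))}
(40, 148, -10) {78: (2, (-30, -50), (-27, -50)), 84: (4, (-33, -62), (-33, -53)), 90: (3, (-36, -65), (-36, -59))}
(40, 155, -10) {72: (3, (-24, -53), (-24, -47)), 78: (5, (-30, -50), (-27, -50)), 84: (6, (-33, -62), (-30, -62)), 90: (5, (-36, -65), (-36, -53)), 96: (3, (-42, -62), (-42, -56))}
(40, 162, -10) {72: (3, (-27, -53), (-27, -47)), 78: (5, (-33, -47), (-30, -47)), 84: (5, (-33, -59), (-33, -47)), 90: (5, (-39, -62), (-39, -50)), 96: (3, (-42, -59), (-42, -53))}
(57, 14, -10) {150: (5, (-33, -38), (-24, -32)), 156: (3, (-33, -32), (-27, -32)), 240: (2, (-54, 52), (-51, 52)), 246: (3, (-48, 55), (-45, 52)), 288: (5, (-15, 34), (-12, 46)), 294: (5, (-12, 34), (-9, 43)), 300: (3, (-9, 34), (-6, 40)), 306: (2, (-6, 34), (-6, 37)), 312: (1, (-3, 34), (-3, 34))}
(57, 21, -10) {96: (1, (-45, -41), (
[... 4554 characters left out ...]
, -59)), 78: (8, (-27, -56), (-24, -59)), 84: (7, (-30, -68), (-30, -50)), 90: (5, (-36, -65), (-36, -53)), 96: (4, (-39, -62), (-39, -53)), 246: (2, (-57, 49), (-57, 52)), 288: (5, (-48, 52), (-18, 31)), 294: (1, (-39, 52), (-39, 52))}
(85, 162, -10) {72: (9, (-27, -53), (-21, -65)), 78: (9, (-30, -62), (-27, -62)), 84: (7, (-36, -50), (-33, -50)), 90: (5, (-39, -62), (-39, -50)), 96: (4, (-42, -59), (-42, -50)), 144: (2, (-54, -53), (-51, -50)), 288: (3, (-18, 31), (-15, 34)), 294: (2, (-30, 49), (-12, 31))}
(85, 169, -10) {144: (2, (-54, -50), (-51, -50)), 288: (3, (-12, 31), (-12, 37)), 294: (2, (-9, 31), (-9, 34)), 300: (1, (-6, 31), (-6, 31))}
real	0m11.155s
user	0m42.884s
sys	0m0.213s
```

```bash
cat > why.py <<'E'
from srch import *
def why(w,al,d,u,y,S,hull=True):
    G,dep,up,yy,isf,k,q=place(w,np.radians(al),d,hull)
    U=up+u;Y=yy+y;r=np.hypot(U,Y); ph=np.degrees(np.arctan2(-Y,U)); o=[]
    m=(r>88)&(r<129); o.append(("tyre",round(float((-21-dep[m]).min()),1)))
    m=dep>-30; o.append(("hubr",round(float((r[m]-21).min()),1)))
    m=(dep>-17)&(r<95); o.append(("rim",round(float((83-r[m]).min()),1)))
    m=(dep>-13)&(dep<1)&(r<85)&(r>18)
    for j in range(5):
        dl=np.radians(ph[m]-S-72*j); t=r[m]*np.cos(dl); n=r[m]*np.sin(dl); kk=(t>15)
        pos=n[kk&(n>0)]; neg=n[kk&(n<0)]
        o.append((f"sp{(S+72*j)%360}", "cwgap %.1f"%(pos.min()-7) if len(pos) else "", "ccwgap %.1f"%(-neg.max()-7) if len(neg) else ""))
    return o
if __name__=="__main__":
    import sys
    for al in (150,155,160):
        for d in (-7,-9):
            for (u,y,S) in ((-22,-54,72),(-28,-55,78),(-33,-55,84),(-38,-56,90),(-42,-57,96),(-48,-56,102)):
                print(al,d,(u,y,S),why(85,al,d,u,y,S)[:5])
E
python3 why.py
```

```text
150 -7 (-22, -54, 72) [('tyre', 0.8), ('hubr', 7.3), ('rim', 7.7), ('sp72', 'cwgap -4.1', 'ccwgap -2.8'), ('sp144', '', 'ccwgap 20.7')]
150 -7 (-28, -55, 78) [('tyre', 1.8), ('hubr', 4.3), ('rim', 12.3), ('sp78', 'cwgap -3.4', 'ccwgap -3.2'), ('sp150', '', 'ccwgap 22.8')]
150 -7 (-33, -55, 84) [('tyre', 7.5), ('hubr', 1.9), ('rim', 11.9), ('sp84', 'cwgap -3.9', 'ccwgap -2.5'), ('sp156', '', 'ccwgap 25.0')]
150 -7 (-38, -56, 90) [('tyre', 7.5), ('hubr', 1.5), ('rim', 8.5), ('sp90', 'cwgap -4.3', 'ccwgap -2.1'), ('sp162', '', 'ccwgap 28.8')]
150 -7 (-42, -57, 96) [('tyre', 7.5), ('hubr', 2.2), ('rim', 5.5), ('sp96', 'cwgap -5.9', 'ccwgap -1.2'), ('sp168', '', 'ccwgap 33.4')]
150 -7 (-48, -56, 102) [('tyre', 8.4), ('hubr', 1.5), ('rim', 2.8), ('sp102', 'cwgap -5.6', 'ccwgap -2.7'), ('sp174', '', 'ccwgap 36.3')]
150 -9 (-22, -54, 72) [('tyre', 2.8), ('hubr', 9.1), ('rim', 14.6), ('sp72', 'cwgap -4.1', 'ccwgap -0.0'), ('sp144', '', 'ccwgap 20.9')]
150 -9 (-28, -55, 78) [('tyre', 3.8), ('hubr', 6.2), ('rim', 14.2), ('sp78', 'cwgap -3.4', 'ccwgap -1.0'), ('sp150', '', 'ccwgap 22.8')]
150 -9
[... 3121 characters left out ...]
, '', 'ccwgap 22.3')]
160 -9 (-28, -55, 78) [('tyre', 4.2), ('hubr', 8.6), ('rim', 13.8), ('sp78', 'cwgap 9.3', 'ccwgap -0.2'), ('sp150', '', 'ccwgap 24.2')]
160 -9 (-33, -55, 84) [('tyre', 4.6), ('hubr', 6.6), ('rim', 11.5), ('sp84', 'cwgap 9.3', 'ccwgap -0.7'), ('sp156', '', 'ccwgap 26.5')]
160 -9 (-38, -56, 90) [('tyre', 5.0), ('hubr', 6.3), ('rim', 8.2), ('sp90', 'cwgap 9.2', 'ccwgap -1.3'), ('sp162', '', 'ccwgap 30.3')]
160 -9 (-42, -57, 96) [('tyre', 5.0), ('hubr', 7.0), ('rim', 5.2), ('sp96', 'cwgap 7.7', 'ccwgap -0.8'), ('sp168', '', 'ccwgap 34.9')]
160 -9 (-48, -56, 102) [('tyre', 5.8), ('hubr', 6.7), ('rim', 2.6), ('sp102', 'cwgap 8.2', 'ccwgap -2.5'), ('sp174', '', 'ccwgap 37.8')]
```

Run:
```python
from why import *
for u in (-8,-12,-16,-20,-24): print(u,why(85,157,-8,u,-54,72))
from h import *
gotoTip(-56,-51,-45,al=-16); gotoTip(-12,-54,-45,al=-23)
```

```text
-8 [('tyre', -0.2), ('hubr', 18.5), ('rim', 7.1), ('sp72', 'cwgap -5.2', 'ccwgap -6.0'), ('sp144', '', 'ccwgap 29.2'), ('sp216', '', ''), ('sp288', '', ''), ('sp0', 'cwgap 24.7', '')]
-12 [('tyre', 1.2), ('hubr', 18.1), ('rim', 10.6), ('sp72', 'cwgap -6.9', 'ccwgap -0.3'), ('sp144', '', 'ccwgap 26.9'), ('sp216', '', ''), ('sp288', '', ''), ('sp0', 'cwgap 24.7', '')]
-16 [('tyre', 2.2), ('hubr', 15.1), ('rim', 14.1), ('sp72', 'cwgap -3.1', 'ccwgap -4.1'), ('sp144', '', 'ccwgap 24.5'), ('sp216', '', ''), ('sp288', '', ''), ('sp0', 'cwgap 24.7', '')]
-20 [('tyre', 3.6), ('hubr', 12.3), ('rim', 17.5), ('sp72', 'cwgap -6.1', 'ccwgap 0.5'), ('sp144', '', 'ccwgap 22.2'), ('sp216', '', ''), ('sp288', '', ''), ('sp0', 'cwgap 24.7', '')]
-24 [('tyre', 4.5), ('hubr', 9.7), ('rim', 16.4), ('sp72', 'cwgap -2.2', 'ccwgap -3.3'), ('sp144', '', 'ccwgap 19.8'), ('sp216', '', ''), ('sp288', '', ''), ('sp0', 'cwgap 24.7', '')]
to (np.float64(-83.0), np.float64(-96.9), np.float64(97.5)) slide [ 32.9 -10.2  -8.5] turn -0.0
to (np.float64(-77.1), np.float64(-96.5), np.float64(140.0)) slide [ 27.2  -8.2 -51. ] turn 0.122
```

Run:
```python
from why import *
for al in (145,150,155):
  for d in (-9,-10,-11):
    for u in (-16,-19,-22,-25):
      for y in (-50,-58):
        o=why(85,al,d,u,y,72); print(al,d,u,y,o[:4])
```

```text
145 -9 -16 -50 [('tyre', -0.0), ('hubr', 9.7), ('rim', 6.8), ('sp72', 'cwgap -4.4', 'ccwgap -3.1')]
145 -9 -16 -58 [('tyre', -1.0), ('hubr', 14.4), ('rim', 2.9), ('sp72', 'cwgap -2.0', 'ccwgap -5.5')]
145 -9 -19 -50 [('tyre', 1.6), ('hubr', 7.1), ('rim', 9.5), ('sp72', 'cwgap -1.6', 'ccwgap -5.9')]
145 -9 -19 -58 [('tyre', -0.0), ('hubr', 12.2), ('rim', 5.4), ('sp72', 'cwgap -5.6', 'ccwgap 0.1')]
145 -9 -22 -50 [('tyre', 1.6), ('hubr', 4.7), ('rim', 12.1), ('sp72', 'cwgap -5.2', 'ccwgap -0.2')]
145 -9 -22 -58 [('tyre', -0.0), ('hubr', 10.1), ('rim', 7.9), ('sp72', 'cwgap -2.8', 'ccwgap -2.7')]
145 -9 -25 -50 [('tyre', 2.6), ('hubr', 2.3), ('rim', 14.7), ('sp72', 'cwgap -2.4', 'ccwgap -3.1')]
145 -9 -25 -58 [('tyre', 1.6), ('hubr', 8.3), ('rim', 10.3), ('sp72', 'cwgap 0.1', 'ccwgap -5.6')]
145 -10 -16 -50 [('tyre', 1.0), ('hubr', 9.7), ('rim', 7.0), ('sp72', 'cwgap 1.1', 'ccwgap 6.8')]
145 -10 -16 -58 [('tyre', -0.0), ('hubr', 14.4), ('rim', 3.2), ('sp72', 'cwgap 3.6', 'ccwgap 4.4')]
145 -10 -19 -50 [('tyre', 2.6), ('hubr', 7.1), ('rim', 9.7), ('sp72', 'cwgap 3.9', 'ccwgap 4.0')]
145 
[... 5406 characters left out ...]
-11 -16 -58 [('tyre', 3.6), ('hubr', 17.9), ('rim', 15.2), ('sp72', 'cwgap 9.1', 'ccwgap 5.8')]
155 -11 -19 -50 [('tyre', 6.1), ('hubr', 10.2), ('rim', 22.0), ('sp72', 'cwgap 9.5', 'ccwgap 5.4')]
155 -11 -19 -58 [('tyre', 4.7), ('hubr', 15.9), ('rim', 14.3), ('sp72', 'cwgap 12.0', 'ccwgap 2.9')]
155 -11 -22 -50 [('tyre', 7.1), ('hubr', 8.0), ('rim', 20.9), ('sp72', 'cwgap 12.4', 'ccwgap 2.6')]
155 -11 -22 -58 [('tyre', 6.1), ('hubr', 14.1), ('rim', 13.4), ('sp72', 'cwgap 14.8', 'ccwgap 0.1')]
155 -11 -25 -50 [('tyre', 7.1), ('hubr', 5.9), ('rim', 19.7), ('sp72', 'cwgap 15.2', 'ccwgap -0.3')]
155 -11 -25 -58 [('tyre', 7.1), ('hubr', 12.4), ('rim', 12.4), ('sp72', 'cwgap 17.7', 'ccwgap -2.8')]
```

Call:
play_rows(slide=[[15, -5, -4], [33, -10, -9], [33, -10, -35], [33, -10, -40]], turn=[0, 0, 0.12, 0.24], fingers=[1, 1, 1, 1])

```text
clock: 11.28
eef_pos: [537.5, -197.3, 131.2]
tool_rot: [3.138, 0.007, 2.365]
force: [-0.3, -0.2, -0.1]
width: 85.1
```

Run:
```python
from h import *
whereTip(al=-30); wheelang("wrist","wrist8"); wheelang("side","side8")
gotoTip(-19,-52,-45,al=-30); gotoTip(-19,-52,-24,al=-30); gotoTip(-19,-52,-10,al=-30)
```

```text
t 11.28 tip u,y,d [-20.4 -57.8 -42.3] F [-0.3 -0.2 -0.1] yaw -0.523 w 85.1
wrist spoke mod72 (valve angle mod 72): 2800 -0.25 +- 35.75 0.99
front pts (valve?) 877 66.2 -163.7
side spoke mod72 (valve angle mod 72): 42 -27.75 +- 3.75 0.88
to (np.float64(-83.8), np.float64(-90.4), np.float64(133.2)) slide [ 4.6  4.2 -2.7] turn 0.004
to (np.float64(-63.5), np.float64(-90.4), np.float64(127.8)) slide [-13.   14.3   2.9] turn 0.004
to (np.float64(-50.0), np.float64(-90.4), np.float64(124.2)) slide [-24.7  21.    6.6] turn 0.004
```

View pics/wrist8.png

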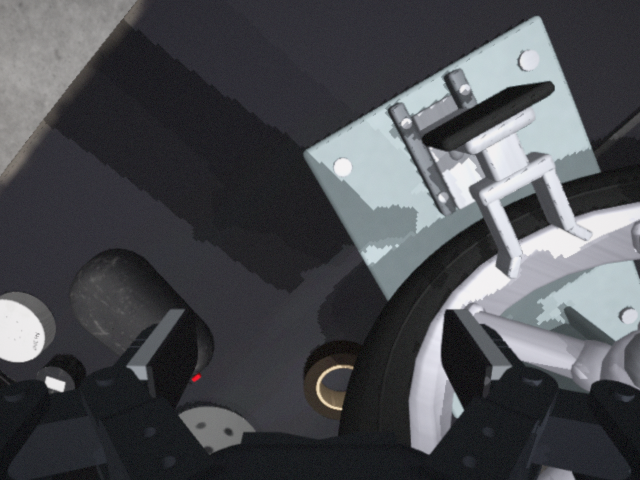

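Call:
play_rows(slide=[[-6, 10, 1], [-13, 14, 3], [-19, 18, 5], [-24, 21, 6.5]], turn=[0, 0, 0, 0], fingers=[1, 1, 1, 1])

```text
clock: 11.88
eef_pos: [569.3, -199.2, 123.7]
tool_rot: [3.14, 0.006, 2.369]
force: [-0.6, 0.2, 0.3]
width: 85.4
```

Run:
```python
from h import *
whereTip(al=-30)
for u,y in ((-26,-54),(-34,-56),(-42,-57),(-49,-56)): gotoTip(u,y,-10,al=-30)
```

```text
t 11.88 tip u,y,d [-19.6 -51.6 -10.1] F [-0.6  0.2  0.3] yaw -0.519 w 85.4
to (np.float64(-51.8), np.float64(-92.4), np.float64(117.4)) slide [ 0.2 -2.9  6.2] turn 0.005
to (np.float64(-53.9), np.float64(-94.4), np.float64(109.7)) slide [ 1.1 -5.6 13.9] turn 0.005
to (np.float64(-55.9), np.float64(-95.4), np.float64(102.0)) slide [ 2.4 -7.5 21.6] turn 0.005
to (np.float64(-57.7), np.float64(-94.4), np.float64(95.2)) slide [ 4.5 -7.6 28.4] turn 0.005
```

Call:
play_rows(slide=[[0, -3, 6], [1, -5, 12], [1, -6, 16]], turn=[0, 0, 0], fingers=[1, 1, 1])

```text
clock: 12.25
eef_pos: [564.0, -202.9, 107.4]
tool_rot: [3.14, 0.006, 2.368]
force: [-1.4, 0.1, 4.3]
width: 85.4
```

```bash
python3 - - <<'E'
import re
s=open('h.py').read()
s=s.replace("    return m.sum(), A[w], b[i]","    Aw=(A[w]-A[i]+36)%72-36+A[i]\n    return m.sum(), np.sort(Aw), b[i]")
open('h.py','w').write(s)
E
python3 - <<'E'
from h import *
whereTip(al=-30); wheelang("wrist","wrist9");
E
```

```text
t 12.25 tip u,y,d [-36.4 -56.6 -10. ] F [-1.4  0.1  4.3] yaw -0.519 w 85.4
wrist spoke mod72 (valve angle mod 72): 4277 -22.0 +- 1.0 0.99
front pts (valve?) 6082 56.9 103.8
```

View pics/wrist9.png

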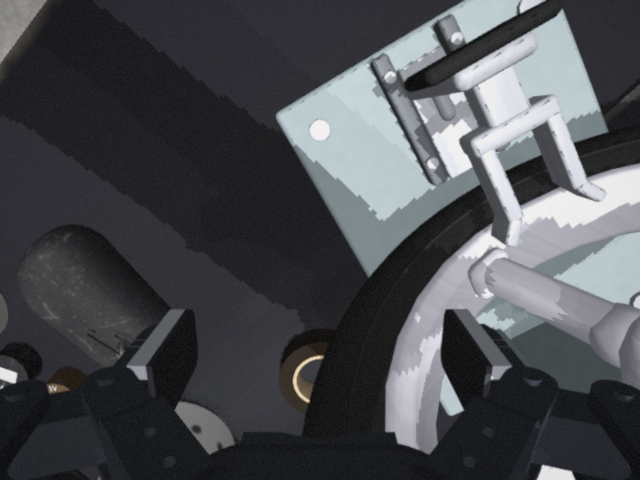

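Call:
play_rows(slide=[[1, -1, 6], [3, -2, 14], [3, -2, 14]], turn=[0, 0, 0], fingers=[1, 1, 1])

```text
clock: 12.68
eef_pos: [558.4, -202.4, 91.8]
tool_rot: [-3.14, 0.002, 2.369]
force: [0.3, -0.1, -0.8]
width: 85.6
```

Run:
```python
from h import *
whereTip(al=-30); wheelang("wrist","wrist10"); gotoTip(-50,-56,-45,al=-30); gotoTip(4,-46,-45,al=-15);
```

```text
t 12.68 tip u,y,d [-52.8 -57.4 -11.3] F [ 0.3 -0.1 -0.8] yaw -0.519 w 85.6
wrist spoke mod72 (valve angle mod 72): 2756 4.75 +- 0.75 1.0
front pts (valve?) 5566 62.1 115.0
to (np.float64(-91.8), np.float64(-94.4), np.float64(103.2)) slide [ 28.6 -14.7 -11.2] turn 0.004
to (np.float64(-66.8), np.float64(-92.3), np.float64(155.4)) slide [  7.8  -0.6 -63.3] turn -0.257
```

Call:
play_rows(slide=[[15, -8, -6], [29, -15, -20], [29, -15, -50], [25, -10, -64], [20, -5, -64]], turn=[0, 0, -0.12, -0.24, -0.25], fingers=[1, 1, 1, 1, 1])

```text
clock: 13.35
eef_pos: [541.7, -192.2, 157.7]
tool_rot: [-3.141, 0.005, 2.618]
force: [-0.8, -0.2, -0.4]
width: 85.4
```

Run:
```python
from h import *
whereTip(); wheelang("wrist","wrist11"); gotoTip(3,-44,-24); gotoTip(2,-44,-10)
```

```text
t 13.35 tip u,y,d [  3.4 -44.3 -56.4] F [-0.8 -0.2 -0.4] yaw -0.27 w 85.4
wrist spoke mod72 (valve angle mod 72): 3665 5.0 +- 1.0 0.99
front pts (valve?) 479 66.8 -163.9
to (np.float64(-47.5), np.float64(-89.9), np.float64(149.1)) slide [-29.6   8.1   7.9] turn 0.009
to (np.float64(-34.3), np.float64(-89.9), np.float64(144.5)) slide [-42.3  11.7  12.5] turn 0.009
```

View pics/wrist11.png

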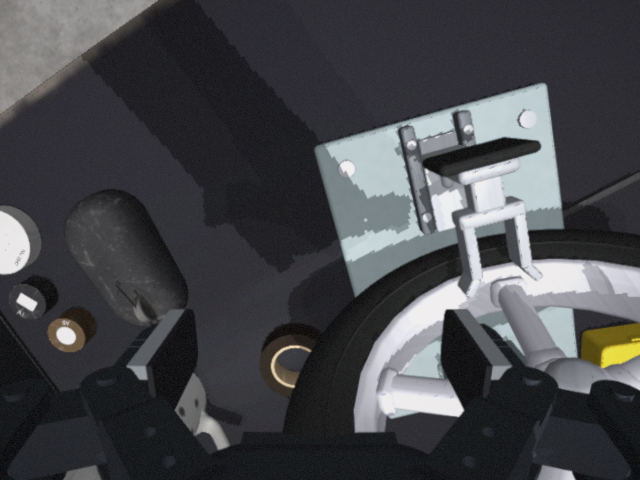

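Call:
play_rows(slide=[[-15, 4, 4], [-30, 8, 8], [-36, 10, 10], [-42, 11.5, 12.5]], turn=[0, 0.009, 0.009, 0.009], fingers=[1, 1, 1, 1])

```text
clock: 13.9
eef_pos: [584.1, -202.8, 143.9]
tool_rot: [-3.141, 0.004, 2.608]
force: [0.1, -0.5, -0.2]
width: 85.3
```

Run:
```python
from h import *
whereTip()
for t in ((-15,-44,-9),(-25,-46,-9),(-45,-52,-9),(-54,-50,-9)): gotoTip(*t)
```

```text
t 13.9 tip u,y,d [  1.2 -44.  -10.6] F [ 0.1 -0.5 -0.2] yaw -0.28 w 85.3
to (np.float64(-37.7), np.float64(-89.9), np.float64(127.8)) slide [ 2.6 -0.8 16.1] turn -0.0
to (np.float64(-40.2), np.float64(-91.9), np.float64(118.2)) slide [ 4.5 -3.4 25.7] turn -0.0
to (np.float64(-45.4), np.float64(-97.9), np.float64(98.8)) slide [  7.9 -10.6  45.1] turn -0.0
to (np.float64(-47.7), np.float64(-95.9), np.float64(90.1)) slide [10.7 -9.3 53.8] turn -0.0
```

Call:
play_rows(slide=[[1.5, -0.5, 9], [3, -1, 17], [5, -4, 29], [8, -9.5, 42], [10.5, -9.5, 52]], turn=[0, 0, 0, 0, 0], fingers=[1, 1, 1, 1, 1])

```text
clock: 14.52
eef_pos: [568.5, -206.4, 90.7]
tool_rot: [-3.139, 0.001, 2.607]
force: [-2.0, 0.6, 4.5]
width: 85.2
```

Call:
play_rows(slide=[[15, -5, -4], [33, -10, -9], [33, -10, -35], [33, -10, -36]], turn=[0, 0, 0.12, 0.24], fingers=[1, 1, 1, 1])

```text
clock: 15.02
eef_pos: [535.6, -198.2, 127.6]
tool_rot: [-3.141, 0.004, 2.363]
force: [-1.1, -0.6, 0.4]
width: 85.8
```

Run:
```python
from h import *
whereTip(al=-30); wheelang("wrist","wrist12")
gotoTip(-19,-52,-24,al=-30); gotoTip(-19,-52,-10,al=-30)
```

```text
t 15.03 tip u,y,d [-24.3 -59.1 -42.9] F [-1.1 -0.6  0.4] yaw -0.525 w 85.8
wrist spoke mod72 (valve angle mod 72): 2441 33.25 +- 0.75 0.99
front pts (valve?) 754 66.6 -164.3
to (np.float64(-63.5), np.float64(-90.4), np.float64(127.8)) slide [-13.7  16.3  -0.7] turn -0.005
to (np.float64(-50.0), np.float64(-90.4), np.float64(124.2)) slide [-25.4  23.1   3. ] turn -0.005
```

View pics/wrist12.png

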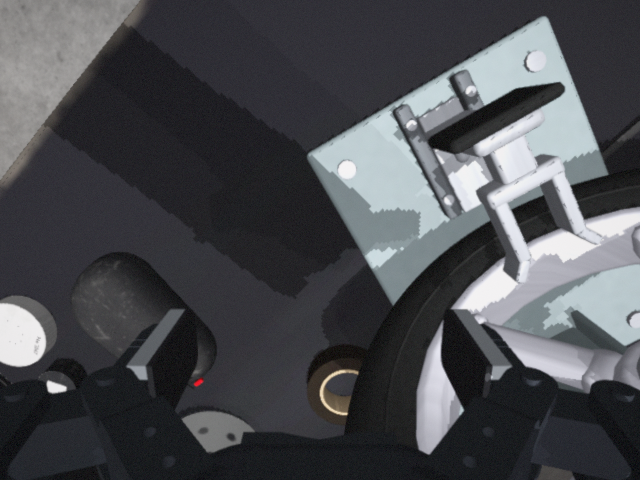

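Run:
```python
from why import *
for al in (148,150,153):
  for d in (-10,-11):
    for u in (-14,-16,-18,-20):
      for y in (-48,-52,): print(al,d,u,y,why(85,al,d,u,y,69)[:4])
from h import *
for t in ((-17,-50,-24),(-17,-50,-11),(-17,-50,-10)): gotoTip(*t,al=-29)
```

```text
148 -10 -14 -48 [('tyre', 1.8), ('hubr', 9.8), ('rim', 10.1), ('sp69', 'cwgap 0.8', 'ccwgap 7.0')]
148 -10 -14 -52 [('tyre', 0.7), ('hubr', 13.8), ('rim', 8.3), ('sp69', 'cwgap 2.3', 'ccwgap 5.5')]
148 -10 -16 -48 [('tyre', 1.8), ('hubr', 10.1), ('rim', 11.9), ('sp69', 'cwgap 2.7', 'ccwgap 5.1')]
148 -10 -16 -52 [('tyre', 1.8), ('hubr', 12.4), ('rim', 10.1), ('sp69', 'cwgap 4.1', 'ccwgap 3.7')]
148 -10 -18 -48 [('tyre', 3.3), ('hubr', 8.4), ('rim', 13.7), ('sp69', 'cwgap 4.6', 'ccwgap 3.2')]
148 -10 -18 -52 [('tyre', 1.8), ('hubr', 10.8), ('rim', 11.8), ('sp69', 'cwgap 6.0', 'ccwgap 1.8')]
148 -10 -20 -48 [('tyre', 3.3), ('hubr', 6.8), ('rim', 15.5), ('sp69', 'cwgap 6.4', 'ccwgap 1.4')]
148 -10 -20 -52 [('tyre', 3.3), ('hubr', 9.2), ('rim', 13.6), ('sp69', 'cwgap 7.9', 'ccwgap -0.1')]
148 -11 -14 -48 [('tyre', 2.8), ('hubr', 10.9), ('rim', 13.6), ('sp69', 'cwgap 3.5', 'ccwgap 8.5')]
148 -11 -14 -52 [('tyre', 1.7), ('hubr', 14.0), ('rim', 11.7), ('sp69', 'cwgap 5.0', 'ccwgap 7.0')]
148 -11 -16 -48 [('tyre', 2.8), ('hubr', 10.1), ('rim', 15.4), ('sp69', 'cwgap 5.4', 'ccwgap 6.6')]
148 
[... 3288 characters left out ...]
]
153 -11 -18 -48 [('tyre', 5.6), ('hubr', 9.8), ('rim', 21.8), ('sp69', 'cwgap 10.0', 'ccwgap 4.8')]
153 -11 -18 -52 [('tyre', 4.1), ('hubr', 12.3), ('rim', 19.8), ('sp69', 'cwgap 11.4', 'ccwgap 3.4')]
153 -11 -20 -48 [('tyre', 5.6), ('hubr', 8.2), ('rim', 23.5), ('sp69', 'cwgap 11.9', 'ccwgap 2.9')]
153 -11 -20 -52 [('tyre', 5.6), ('hubr', 10.9), ('rim', 19.8), ('sp69', 'cwgap 13.3', 'ccwgap 1.5')]
to (np.float64(-62.3), np.float64(-89.0), np.float64(129.7)) slide [-14.1  18.1  -2.6] turn -0.022
to (np.float64(-49.8), np.float64(-89.0), np.float64(126.4)) slide [-24.8  24.4   0.8] turn -0.022
to (np.float64(-48.8), np.float64(-89.0), np.float64(126.1)) slide [-25.7  24.9   1.1] turn -0.022
```

Enter at u≈-17, y≈-50, d≈-10.5.

Call:
play_rows(slide=[[-5, 13, -3], [-14, 18, -2.5], [-20, 21.5, -1], [-25, 24.5, 1], [-25, 24.5, 1]], turn=[0, -0.02, -0.02, -0.02, -0.02], fingers=[1, 1, 1, 1, 1])

```text
clock: 15.7
eef_pos: [570.2, -198.6, 125.6]
tool_rot: [-3.14, 0.002, 2.379]
force: [-0.2, -0.2, 0.7]
width: 85.6
```

Run:
```python
from h import *
whereTip(al=-29)
for u,y in ((-26,-53),(-34,-56),(-42,-57),(-48,-56)): gotoTip(u,y,-10,al=-29)
```

```text
t 15.7 tip u,y,d [-17.7 -50.1 -10.5] F [-0.2 -0.2  0.7] yaw -0.508 w 85.6
to (np.float64(-51.1), np.float64(-92.0), np.float64(117.4)) slide [ 0.  -3.2  8.2] turn -0.002
to (np.float64(-53.2), np.float64(-95.0), np.float64(109.7)) slide [ 0.4 -6.8 15.9] turn -0.002
to (np.float64(-55.2), np.float64(-96.0), np.float64(102.0)) slide [ 1.7 -8.7 23.6] turn -0.002
to (np.float64(-56.8), np.float64(-95.0), np.float64(96.2)) slide [ 3.6 -8.6 29.4] turn -0.002
```

Call:
play_rows(slide=[[0, -3, 7], [0, -5, 12], [0.5, -7, 16], [1, -8, 20], [2, -8.7, 24]], turn=[0, 0, 0, 0, 0], fingers=[1, 1, 1, 1, 1])

```text
clock: 16.32
eef_pos: [563.0, -204.0, 101.5]
tool_rot: [-3.14, 0.003, 2.379]
force: [0.1, -0.6, 4.1]
width: 85.5
```

Run:
```python
from h import *
whereTip(al=-29); wheelang("wrist","wrist13"); 
for u,y in ((-46,-57),(-50,-56),(-54,-56)): gotoTip(u,y,-10,al=-29)
```

```text
t 16.32 tip u,y,d [-42.4 -57.3  -9.9] F [ 0.1 -0.6  4.1] yaw -0.509 w 85.5
wrist spoke mod72 (valve angle mod 72): 4322 -12.75 +- 0.75 0.99
front pts (valve?) 5817 58.7 109.0
to (np.float64(-56.3), np.float64(-96.0), np.float64(98.1)) slide [0.5 0.1 2.7] turn -0.003
to (np.float64(-57.3), np.float64(-95.0), np.float64(94.3)) slide [1.8 0.5 6.5] turn -0.003
to (np.float64(-58.3), np.float64(-95.0), np.float64(90.4)) slide [ 2.7  0.1 10.4] turn -0.003
```

Call:
play_rows(slide=[[0.5, 0.5, 3], [1, 1, 5.5], [2, 1.5, 8]], turn=[0, 0, 0], fingers=[1, 1, 1])

```text
clock: 16.75
eef_pos: [561.4, -202.2, 92.6]
tool_rot: [-3.138, 0.002, 2.378]
force: [-1.3, -1.2, 3.6]
width: 85.4
```

Run:
```python
from h import *
whereTip(al=-29); wheelang("wrist","wrist14")
```

```text
t 16.75 tip u,y,d [-51.6 -55.9  -9.5] F [-1.3 -1.2  3.6] yaw -0.51 w 85.4
wrist spoke mod72 (valve angle mod 72): 3542 2.25 +- 0.75 0.99
front pts (valve?) 5198 61.2 117.1
```

Call:
play_rows(slide=[[12, -6, -2], [28, -15, -6], [50, -28, -10], [60, -35, -30]], turn=[0, 0, 0, 0], fingers=[1, 1, 1, 1])

```text
clock: 17.3
eef_pos: [491.5, -184.2, 121.2]
tool_rot: [-3.137, -0.003, 2.38]
force: [0.4, 0.6, -0.2]
width: 85.4
```

Run:
```python
from h import *
where(); wheelang("wrist","wrist15"); im=wheelang("top","top15"); cv2.imwrite("pics/top15z.png",cv2.resize(im[140:340,210:430],None,fx=3,fy=3,interpolation=cv2.INTER_CUBIC))
goto(-190,-40,170,yaw=np.pi-.254);goto(-150,0,170,yaw=np.pi-.254)
```

```text
t 17.3 stand [-129.4  -95.1  121.2] rot [-3.137e+00 -3.000e-03  2.380e+00] F [ 0.4  0.6 -0.2] w 85.4 q [ 0.62  0.65 -0.48  1.96  0.48  0.65  0.64]
wrist spoke mod72 (valve angle mod 72): 1495 3.25 +- 0.75 0.95
front pts (valve?) 998 64.0 161.3
top spoke mod72 (valve angle mod 72): 413 3.75 +- 0.75 0.84
front pts (valve?) 67 64.7 3.5
to (-190, -40, 170) slide [ 81.7  17.5 -46.9] turn -0.509
to (-150, 0, 170) slide [ 66.3  71.9 -47. ] turn -0.509
```

View pics/wrist15.png

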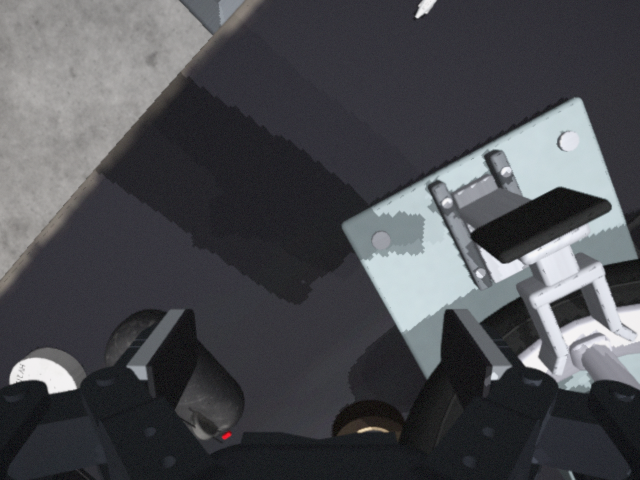

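View pics/top15z.png

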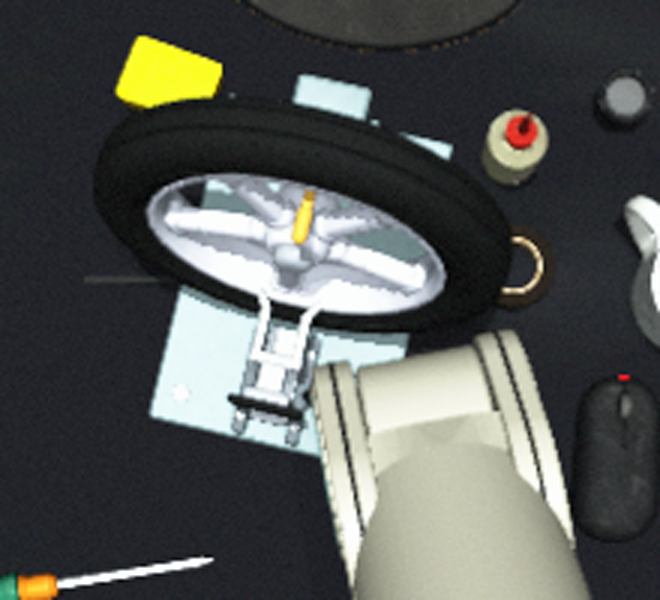

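Call:
play_rows(slide=[[10, 10, -30], [40, 30, -47], [66, 60, -47], [66, 72, -47], [66, 72, -47]], turn=[0, -0.15, -0.3, -0.45, -0.51], fingers=[1, 0, 0, 0, 0])

```text
clock: 18.02
eef_pos: [497.1, -85.2, 169.6]
tool_rot: [-3.14, 0.002, 2.894]
force: [-0.3, -0.0, -0.8]
width: 12.3
```

Run:
```python
from h import *
where(); goto(-150,0,83,yaw=np.pi-.254);goto(-92,0,83,yaw=np.pi-.254)
```

```text
t 18.02 stand [-148.8    2.2  169.6] rot [-3.140e+00  2.000e-03  2.894e+00] F [-0.3 -0.  -0.8] w 12.3 q [ 0.56  0.59 -0.67  1.97  0.52  0.76  0.91]
to (-150, 0, 83) slide [ 1.3 -2.1 86.6] turn 0.007
to (-92, 0, 83) slide [-56.7  -2.5  86.7] turn 0.007
```

Call:
play_rows(slide=[[1, -2, 45], [1, -2, 86], [-12, -2, 86], [-22, -2, 86], [-26, -2, 86]], turn=[0.007, 0.007, 0.007, 0.007, 0.007], fingers=[0, 0, 0, 0, 0])

```text
clock: 18.65
eef_pos: [523.1, -93.2, 84.8]
tool_rot: [-3.141, 0.003, 2.887]
force: [-2.0, 2.4, 0.9]
width: 0.0
```

Run:
```python
from h import *
where(); wheelang("wrist","wrist16")
```

```text
t 18.65 stand [-121.6    1.    84.8] rot [-3.141e+00  3.000e-03  2.887e+00] F [-2.   2.4  0.9] w 0.0 q [ 0.48  0.74 -0.56  1.97  0.65  0.62  0.81]h.py:57: RuntimeWarning: Mean of empty slice.
  off=r[m]*np.sin(np.radians(dl)); best.append((abs(off)<7).mean())
  ret = ret.dtype.type(ret / rcount)
h.py:86: RuntimeWarning: Mean of empty slice.
  N,A,b=spokefit(xx,r,phi); print(n,"spoke mod72 (valve angle mod 72):",N,A.mean(),"+-",(A[-1]-A[0])/2,round(b,2))
Traceback (most recent call last):
  File "h.py", line 86, in wheelang
    N,A,b=spokefit(xx,r,phi); print(n,"spoke mod72 (valve angle mod 72):",N,A.mean(),"+-",(A[-1]-A[0])/2,round(b,2))
                                                                                           ~^^^^
IndexError: index -1 is out of bounds for axis 0 with size 0
```

View pics/wrist16.png

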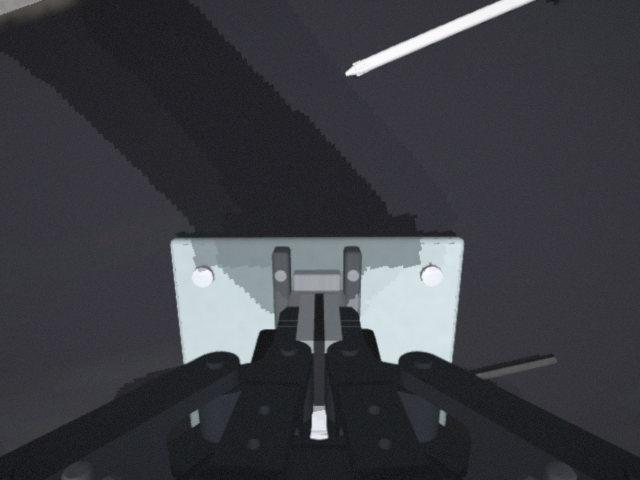

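Call:
play_rows(slide=[[-6, 0, 0], [-12, 0, 0], [-18, 0, 0], [-24, 0, 0], [-27, 0, 0]], turn=[0, 0, 0, 0, 0], fingers=[0, 0, 0, 0, 0])

```text
clock: 19.32
eef_pos: [549.6, -100.3, 84.9]
tool_rot: [-3.141, 0.003, 2.887]
force: [-3.0, 1.3, -0.3]
width: -0.2
```

Call:
play_rows(slide=[[-2, 0, 0], [-4, 0, 0]], turn=[0, 0], fingers=[0, 0])

```text
clock: 19.58
eef_pos: [550.8, -100.7, 84.9]
tool_rot: [-3.14, -0.002, 2.887]
force: [-11.9, 4.9, 8.2]
width: -0.4
```

Run:
```python
from h import *
where()
```

```text
t 19.57 stand [-92.9   0.7  84.9] rot [-3.140e+00 -2.000e-03  2.887e+00] F [-11.9   4.9   8.2] w -0.4 q [ 0.49  0.77 -0.57  1.88  0.64  0.68  0.85]
```

Call:
play_rows(slide=[[8, 0, 0], [40, 0, 0], [90, 0, -20], [110, 0, -80], [110, 0, -100]], turn=[0, 0, 0, 0, 0], fingers=[0, 0, 0, 0, 0])

```text
clock: 20.2
eef_pos: [445.8, -72.7, 188.1]
tool_rot: [-3.14, 0.004, 2.888]
force: [0.8, -0.1, 0.7]
width: 0.2
```

Run:
```python
from h import *
where()
im=wheelang("wrist","wrist17")
im=wheelang("top","top17"); cv2.imwrite("pics/top17z.png",cv2.resize(im[130:360,160:480],None,fx=2.5,fy=2.5,interpolation=cv2.INTER_CUBIC))
for n in("wrist","top"):
    X,xx,r,phi,uv=cloud(P0,n)
    m=(abs(X[:,1])<22)&(X[:,0]>-125)&(X[:,0]<-60)&(X[:,2]>102)&(X[:,2]<116)
    if m.sum(): print(n,"plate top",m.sum(),np.percentile(X[m,0],[1,10,50,90]).round(1))
```

```text
t 20.2 stand [-201.6    1.4  188.1] rot [-3.14   0.004  2.888] F [ 0.8 -0.1  0.7] w 0.2 q [ 0.6   0.49 -0.71  2.09  0.49  0.73  0.89]h.py:57: RuntimeWarning: Mean of empty slice.
  off=r[m]*np.sin(np.radians(dl)); best.append((abs(off)<7).mean())
  ret = ret.dtype.type(ret / rcount)
h.py:86: RuntimeWarning: Mean of empty slice.
  N,A,b=spokefit(xx,r,phi); print(n,"spoke mod72 (valve angle mod 72):",N,A.mean(),"+-",(A[-1]-A[0])/2,round(b,2))
Traceback (most recent call last):
  File "h.py", line 86, in wheelang
    N,A,b=spokefit(xx,r,phi); print(n,"spoke mod72 (valve angle mod 72):",N,A.mean(),"+-",(A[-1]-A[0])/2,round(b,2))
                                                                                           ~^^^^
IndexError: index -1 is out of bounds for axis 0 with size 0
```

View pics/wrist17.png

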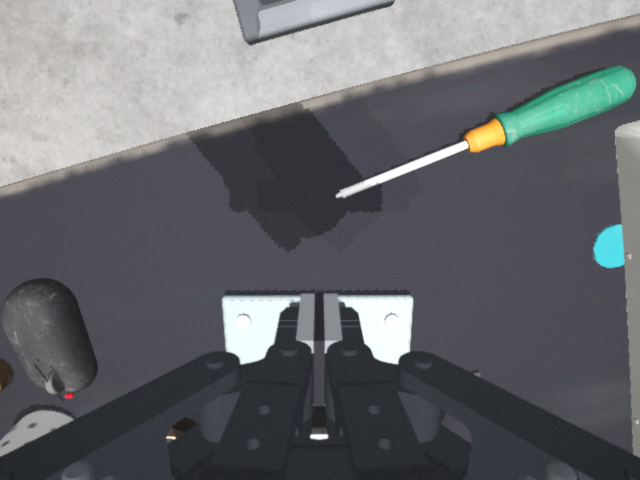

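Call:
play_rows(slide=[[0, -40, -40], [0, -90, -80], [0, -140, -100], [0, -190, -100], [0, -200, -100]], turn=[0, 0, 0, 0, 0], fingers=[0, 0, 0, 0, 0])

```text
clock: 20.88
eef_pos: [396.0, -271.0, 289.8]
tool_rot: [-3.138, 0.01, 2.88]
force: [0.4, 0.7, 0.3]
width: -0.1
```

Run:
```python
from h import *
where()
im=wheelang("top","top17"); cv2.imwrite("pics/top17z.png",cv2.resize(im[130:360,160:480],None,fx=2.5,fy=2.5,interpolation=cv2.INTER_CUBIC))
X,xx,r,phi,uv=cloud(P0,"top")
m=(abs(X[:,1])<22)&(X[:,0]>-125)&(X[:,0]<-70)&(X[:,2]>102)&(X[:,2]<116)
if m.sum(): print("plate top",m.sum(),np.percentile(X[m,0],[1,10,50,90]).round(1))
X,xx,r,phi,uv=cloud(P0,"top",np.load("pics/d_top.npy"))
m=(abs(X[:,1])<22)&(X[:,0]>-125)&(X[:,0]<-70)&(X[:,2]>102)&(X[:,2]<116)
if m.sum(): print("before",m.sum(),np.percentile(X[m,0],[1,10,50,90]).round(1))
```

```text
t 20.88 stand [-200.  -203.   289.8] rot [-3.138  0.01   2.88 ] F [0.4 0.7 0.3] w -0.1 q [ 1.12  0.39 -0.8   1.89  0.34  0.99  1.48]
top spoke mod72 (valve angle mod 72): 436 2.25 +- 0.75 0.8
front pts (valve?) 105 64.7 2.7
plate top 118 [-80.8 -80.1 -76.5 -71.6]
before 138 [-111.7 -110.7 -106.4  -99.5]
```

View pics/top17z.png

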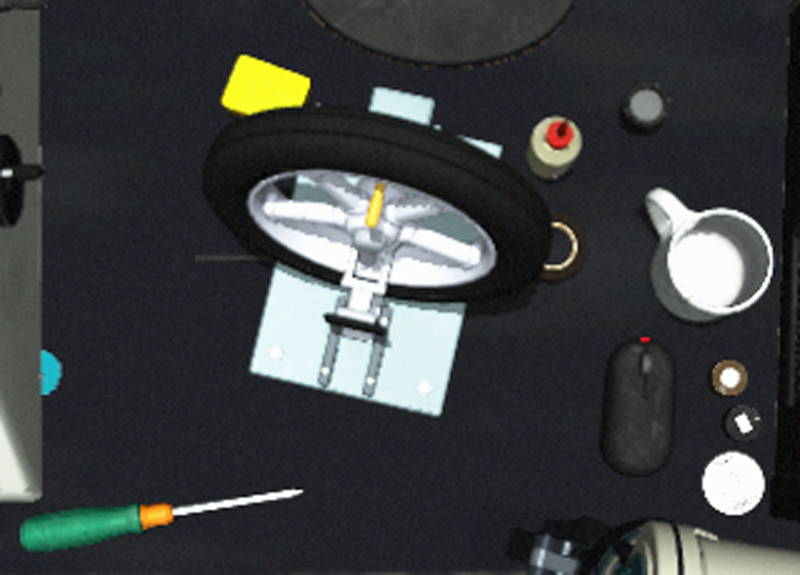

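Run:
```python
from cell import ctrl
print(ctrl.finish_job())
```

```text
the job is handed in; nothing more can be done
None
```

The valve is at the top and the lock slide is home over the lowest spoke. I handed the job in at about 21 s of the 61 s allowed; it reported no verdict.

**What I did:** I turned the wheel clockwise about 130° in four pushes on the right-hand spokes. Two pushes used the left fingertip. Two used the finger's lower knuckle, because fingertips alone could not reach the next spoke without the gripper fouling the tyre. I then pushed the lock slide in with shut fingers until it met the end stop at about 13 N, and moved the arm clear.

**Last checks (top camera):**
- **Valve:** about 2–3° right of straight up, so its foot is roughly 3–4 mm off, against the 10 mm limit.
- **Lock slide:** the push plate's edge moved from about -111 mm to -80 mm, roughly 31 mm of its 32 mm travel. The finger position where it stopped fits fully home.
- **Things round the stand:** they look unmoved in the pictures; I did not measure them one by one.
- **Arm:** it touches nothing, and the force reading is only noise.

**What disagreed:**
- My first stand position was about 6 mm too far back; I corrected it from the depth pictures.
- When I touched the hub cap to check depth, contact came about 11 mm later than expected. I never explained this, and relied on the close-range wrist camera instead.
- Nothing reports tyre or valve contact directly. By my geometry the gripper stayed about 2 mm or more from the tyre. No wrist force reading at the end of a move was above about 5 N during the pushes.

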